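# Nest the lens trays for the road

### The arm

A 7-joint arm with a two-finger parallel gripper is mounted at the origin on the work surface. World frame = base frame: x ahead of the robot, y to its left, z up, the work surface at z = 0. Lengths are in m, angles in rad, forces in N, time in s.
With the tool pointing down it reaches from about 0.425 to 0.925 m from the base axis. Payload 6.8 kg.
Tool frame: the origin (TCP) lies on the front face of the gripper's body, between the roots of the fingers; the fingertips stand 73 mm ahead of it and the grasp point (between the pads) lies 54 mm ahead of it; z points along the fingers, y is the line along which they close (so a half turn about z gives the same grasp; the last joint's range is limited). The gripper opens to 85 mm and grips with 20 to 120 N. Pads are 22 mm wide; open, the fingers measure 114 mm over their backs; the gripper's body (76 mm by 85 mm) begins 54 mm behind the grasp point. The pads swing forward as they close: fully open they stand 13 mm farther back than shut.
Start: joints at [1.126, 0.477, 0.022, 1.555, -0.011, 1.109, -0.083], TCP at [0.223, -0.637, 0.304] pointing down, gripper open.
Joint ranges: [-2.96, 2.96], [-0.34, 2.1], [-1.41, 1.46], [0.24, 2.44], [-1.37, 4.51], [0.17, 1.92], [-2.96, 2.96]. Speed limits (rad/s): [2.39, 2.39, 3.14, 3.14, 3.14, 3.14, 3.14].

### API

Orientations are given as a unit quaternion [w, x, y, z].
In Python, from station import bot, optics gives the robot as it stands.
- The arm moves only by the tool drive_tool, never from a script. Its argument "deltas" is a list of rows, each an object with "gripper": the closure in counts, from 0 (fully open) to 255 (shut); "offset": the shift along the tool's x, y, z in units of 1000 mm (1.0 is 1000 mm), a list of three; "angular": the turn, a rotation vector about the tool's x, y, z in units of 45 degrees (1.0 is 45 degrees), a list of three. In form: [{"gripper": gripper, "offset": [dx, dy, dz], "angular": [rx, ry, rz]}, ...]. A call has 1 to 5 rows; each row is the pose to reach, as a shift and turn from the pose commanded when the call began, along the tool's axes at that moment; what a row does not reach only later rows make up. A row lasts 1/10 s, in which the tool goes at most 50 mm and 8.59 degrees, less where a joint would pass 70% of its speed; a pose out of reach is approached as far as the arm can. A call with a number of a shift or a turn outside -1 to 1 is refused whole. A call with a gripper value outside its range is refused whole. The fingers move at their own pace and stop on an object; "grip_force" is the grip in N (left out, the last holds). Time passes only in rows, so rows that repeat a pose let the fingers close. It gives the time, the measured TCP pose, the force, the opening and the grip force at its end, in the units of the state.
- bot.get_obs(): the state, without advancing time (a new reading comes with each control period).
- optics.read_camera(name): name is "scene" or "top" or "wrist"; returns the picture (480x640x3 uint8, blue, green, red); there is no depth.
- optics.camera_model(name): a dict with "fx", "fy", "cx", "cy" (pixels), "dist" ([k1, k2, p1, p2, k3] as OpenCV has them; the pictures are not rectified), "cam_to_world" (4x4, takes a point from camera to world coordinates). Camera axes: x right, y up, looking along -z (the intrinsics and any distortion apply to the point x, -y, -z); pixel columns grow to the right and rows downward; lengths in m; the calibration is good to about 2 mm. A picture is of the moment at which its call begins: read the wrist's pose just before it. camera_model takes no time and is no camera call; for the wrist camera it gives the pose at the moment of the call.
- bot.hand_in(): hands the job in; it is judged then, once.
The state is a dict: "t": time; "q": joint angles; "joint_vel": joint speeds; "joint_torque": joint torques, N m; "eef_pos": TCP position; "tool_rot": TCP orientation; "contact_force": force on the tool from outside, world axes, zero at the start; "torque": the same for the moment, N m; "gripper_width": opening from 0.0 (shut) to 1.0 (fully open); "grasp_force": force on a finger pad.
Only numpy, scipy, OpenCV 4.12 (cv2) and the standard library are available. Lean on these libraries where they do the work, as an engineer would, in place of code of your own. Each camera call takes 0.05 s, during which the arm holds its last target. There are 200 camera calls.

### The job

Pack the three aluminium lens trays in the blue transit cradle for the drive: lay the loose tray open side up in front of the one already there, and set the tray from the sloping drainer open side down over the middle of the seam between them, fully home, so that one of its side walls hangs in each trough. The two lower trays must end pushed up tight, against each other and against the cradle's fence; handle the trays gently, without dropping them or pushing the fence out of its place, and leave the other things on the shelf where they are.

Things in the scene. Friction and masses are not known exactly. Their poses are not given: they have to be found in the camera images.
- cradle: Blue sheet-steel transit cradle screwed to the shelf: 4 mm floor plate, open in front, 12 mm high cheeks at both ends (166 mm apart inside: 8 mm to spare at either end of a tray), and across its far side an aluminium fence, adjustable in slots. Two trays tight to the fence have their centres 32 and 96 mm before it, 15 mm above the floor. Origin on the shelf; the floor reaches 100 mm before it.
- cradle_fence (a point): Point on the face of the 26 mm high fence, mid length, level with the floor's upper face (4 mm above the shelf). x points through the fence, away from the open front (trays go home along +x); y along it; z up. Its thumbscrews are only finger tight: it slips back if pushed with over about 12 N. The third tray, home over the others, has its centre 18 mm above this: its walls stand on their webs.
- drainer: Stainless wire drainer over a white drip tray, fixed to the shelf. Four wires slope at 30 degrees, falling to the drainer's -x (about towards the robot); the outer two, 60 mm either side of the middle, turn up 10 mm at the bottom as stops for the tray's lower wall; the middle is clear for fingers. Origin on the shelf under its centre; the slope passes 90 mm above it.
- tray_a_mid (a point): Aluminium U-channel lens tray, 64 mm wide (x), 150 long (y), 30 high (z), walls and web 3 thick, ends open, about 0.14 kg. Already in the cradle, open side up, 2 to 20 mm off the fence and a little askew; green dot inside. z points out of the open side. The point is its centre, half-way up.
- tray_c_mid (a point): Aluminium U-channel lens tray, 64 mm wide (x), 150 long (y), 30 high (z), walls and web 3 thick, ends open, about 0.14 kg. Stands loose on the shelf, open side up; red dot inside. z points out of the open side. The point is its centre, half-way up.
- tray_b_mid (a point): Aluminium U-channel lens tray, 64 mm wide (x), 150 long (y), 30 high (z), walls and web 3 thick, ends open, about 0.14 kg. Lies on the drainer, open side down on the sloping wires, long side level, lower wall against the stops; blue dot on its back. z points out of its closed back (square to the slope, 30 degrees from vertical), x points up the slope. When it is set down right, z points up. The point is its centre, half-way up.
- tray_a: the tray already in the cradle (origin at the middle of its underside)
- tray_c: the loose tray (origin at the middle of its underside)
- tray_b: the tray on the drainer (origin midway between the edges of its two walls)
- frame: tortoiseshell spectacle frame, temples folded, lying flat, 138 x 44 x 15 mm; origin at the centre of its underside; to be left alone
- trial_lens: clear glass trial lens in a nickel rim with a small tab, 38 mm across, 4.5 mm thick; origin at the centre of its underside; to be left alone
- occluder: yellow plastic occluder, a 56 mm disc on a flat handle, 172 mm long along y, 5 mm thick; origin at the centre of its underside; to be left alone
- penlight: dark metal pen torch, 12 mm thick, 130 mm long along x; origin at the centre of its underside; to be left alone
- pd_rule: white plastic millimetre rule, 26 x 180 x 3 mm; origin at the centre of its underside; to be left alone
- lens_case: grey plastic lens case with a stainless slide latch, 85 x 165 x 35 mm; origin at the centre of its underside; to be left alone
- cleaner: lens-cleaner bottle, 38 mm across, 115 mm tall; origin at the centre of its underside; to be left alone
Mind the look-alikes: they are no part of the job. Leave any purple look-alike of the tray_b alone.

How it is judged:
On the way, in this order (a step that is already met when the one before it is completed fails the run):
1. the loose tray lies open side up on the cradle floor in front of the first, let go (z of tray_c_mid in the frame of cradle_fence between 0.013 and 0.017 m and y of tray_c_mid in the frame of cradle_fence between -0.012 and 0.012 m and angle between tray_c_mid's own z axis and vertical below 0.05 rad and x of tray_c_mid in the frame of cradle_fence between -0.17 and -0.09 m and contact force between the fingers and tray_c below 0.1 N), for 0.2 s.
2. the tray from the drainer lies open side down over both, fully home (z of tray_b_mid in the frame of cradle_fence between 0.016 and 0.02 m and y of tray_b_mid in the frame of cradle_fence between -0.014 and 0.014 m and angle between tray_b_mid's own z axis and vertical below 0.05 rad and angle between the y axis of tray_b_mid and the y axis of cradle_fence, either way round below 0.06 rad and x of tray_b_mid in the frame of cradle_fence between -0.11 and -0.04 m), for 0.2 s.
At the end, for the whole second after the job is handed in: Lower trays flat on the cradle floor (2 mm), first within 2 mm of the fence, second within 2 mm of the first; third open side down over them, home within 2 mm, within 14 mm of the seam. All level (0.05 rad), square (0.06 rad), within 12 mm (third 14) of mid length, at rest; fence within 3 mm (z of tray_a_mid in the frame of cradle_fence between 0.013 and 0.017 m and y of tray_a_mid in the frame of cradle_fence between -0.012 and 0.012 m and angle between each of tray_a_mid, tray_c_mid, tray_b_mid's own z axis and vertical below 0.05 rad and angle between the y axis of each of tray_a_mid, tray_c_mid, tray_b_mid and the y axis of cradle_fence, either way round below 0.06 rad and z of tray_c_mid in the frame of cradle_fence between 0.013 and 0.017 m and y of tray_c_mid in the frame of cradle_fence between -0.012 and 0.012 m and z of tray_b_mid in the frame of cradle_fence between 0.016 and 0.02 m and y of tray_b_mid in the frame of cradle_fence between -0.014 and 0.014 m and x of tray_a_mid in the frame of cradle_fence above -0.034 m and x of tray_c_mid in the frame of cradle_fence above -0.1 m and x of tray_c_mid in the frame of tray_a_mid above -0.066 m and x of tray_b_mid in the frame of cradle_fence between -0.078 and -0.05 m and linear speed of each of tray_a, tray_b, tray_c below 0.01 m/s and distance of cradle_fence from where it was at the start of the episode below 0.003 m); the robot touches nothing.
It fails at once if a thing on the shelf that is not part of the job was shifted by more than 20 mm (distance of any of frame, trial_lens, occluder, penlight, pd_rule, lens_case, cleaner from where it was at the start of the episode above 0.02 m).
It fails at once if a tray was dropped: it fell faster than 0.7 m/s (25 mm of free fall) out of the fingers ((linear speed of tray_b above 0.7 m/s and contact force between the fingers and tray_b below 0.1 N) or (linear speed of tray_c above 0.7 m/s and contact force between the fingers and tray_c below 0.1 N)).
It fails at once if the fence was pushed out of its place by more than 3 mm (distance of cradle_fence from where it was at the start of the episode above 0.003 m).
It also fails if it takes over 64 s, if anything falls off the work surface, if the arm or the gripper's body presses on something with over 40 N, if the wrist force passes 120 N, or if a joint passes its speed limit or range.

## Working session

There is one attempt and no reset: what is moved stays moved. The work goes in short steps, Python scripts to look and compute and a tool call to move; the robot and the scene stay as the last step left them, time stands still between calls to the robot, and variables do not carry over. Pictures are saved under pics/ and viewed, at most 10 in all, crops included, and the job is handed in when it is done.

Besides the shell and the picture viewer there is one more tool, called after "Request:" as name([rows], argument=value, ...), one row to a line, values as JSON. drive_tool: Moves the arm, as the interface text tells. Its arguments: {"type":"object","properties":{"deltas":{"type":"array"},"grip_force":{"type":"number"}},"required":["deltas"]}

```bash
ls; mkdir -p pics; cat > h.py <<'E'
import numpy as np, cv2
from station import bot, optics
from scipy.spatial.transform import Rotation as R
def ray(m,u,v):
    K=np.array([[m['fx'],0,m['cx']],[0,m['fy'],m['cy']],[0,0,1.]])
    p=cv2.undistortPoints(np.array([[[u,v]]],float),K,np.array(m['dist'],float))[0,0]
    T=np.array(m['cam_to_world']); d=T[:3,:3]@np.array([p[0],-p[1],-1.]); return T[:3,3],d/np.linalg.norm(d)
def onz(m,u,v,z):
    o,d=ray(m,u,v); return o+d*(z-o[2])/d[2]
def tri(a,b):
    # a,b=(model,u,v)
    o1,d1=ray(*a);o2,d2=ray(*b)
    s=np.linalg.lstsq(np.c_[d1,-d2],o2-o1,rcond=None)[0]
    p,q=o1+d1*s[0],o2+d2*s[1]; return (p+q)/2,np.linalg.norm(p-q)
def proj(m,P):
    T=np.linalg.inv(np.array(m['cam_to_world'])); c=T[:3,:3]@np.array(P)+T[:3,3]
    K=np.array([[m['fx'],0,m['cx']],[0,m['fy'],m['cy']],[0,0,1.]])
    return cv2.projectPoints(np.array([[c[0],-c[1],-c[2]]]),np.zeros(3),np.zeros(3),K,np.array(m['dist'],float))[0].ravel()
E
python3 - <<'E'
from h import *
for n in('top','scene'):
    m=optics.camera_model(n); cv2.imwrite(f'pics/{n}0.png',optics.read_camera(n)); print(n,m)
print(bot.get_obs())
E
```

```text
pics
top {'fx': 474.78813522057646, 'fy': 474.78813522057646, 'cx': 310.71766528962456, 'cy': 244.27189604617465, 'dist': array([0.0448135, 0.       , 0.       , 0.       , 0.       ]), 'cam_to_world': array([[-0.02342345,  0.99097737, -0.13196667,  0.38173327],
       [-0.99972072, -0.0228047 ,  0.00619834, -0.0139406 ],
       [ 0.00313296,  0.132075  ,  0.99123477,  0.98376069],
       [ 0.        ,  0.        ,  0.        ,  1.        ]])}
scene {'fx': 478.9325646540504, 'fy': 478.9325646540504, 'cx': 322.28818792512635, 'cy': 240.93809067438798, 'dist': array([-0.04504994,  0.        ,  0.        ,  0.        ,  0.        ]), 'cam_to_world': array([[ 0.58992889, -0.57634358,  0.56551922,  1.07009287],
       [ 0.80741186,  0.41379833, -0.42054373, -0.39373688],
       [ 0.00836677,  0.70469782,  0.70945823,  0.79892807],
       [ 0.        ,  0.        ,  0.        ,  1.        ]])}
{'t': 0.1, 'q': array([ 1.1259008 ,  0.47772694,  0.02233468,  1.55632965, -0.01150474,
        1.10926499, -0.08308223]), 'joint_vel': array([-1.24118229e-04, -1.75712283e-03, -5.32900193e-04, -2.73942631e-03,
        1.00148926e-05, -2.46773956e-03,  9.24902907e-04]), 'joint_torque': array([ 4.06000836e-03, -5.97761643e+01,  1.61284313e+00, -2.81958729e+01,
        1.26517258e-02,  5.00096648e-03,  4.84295902e-05]), 'eef_pos': array([ 0.2229372 , -0.6367016 ,  0.30302598]), 'tool_rot': array([-7.78292016e-04,  9.85850652e-01,  1.67624137e-01, -1.87174927e-04]), 'contact_force': array([ 0.07146863, -0.67900454,  0.02746387]), 'torque': array([0.0235262 , 0.01519815, 0.0226843 ]), 'grasp_force': 0.0, 'gripper_width': 0.9989511018858375}
```

View pics/top0.png

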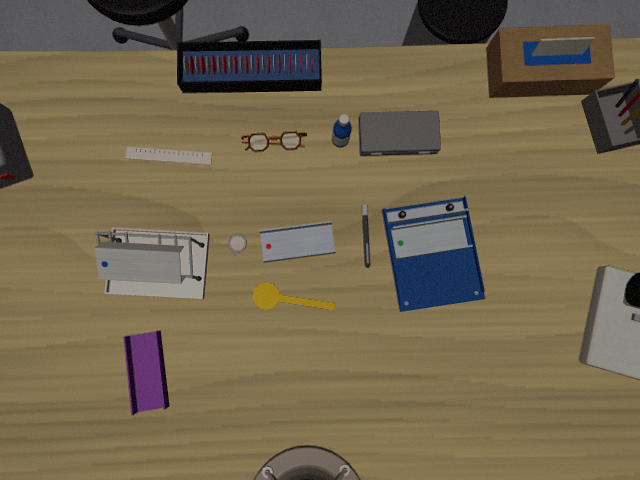

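View pics/scene0.png

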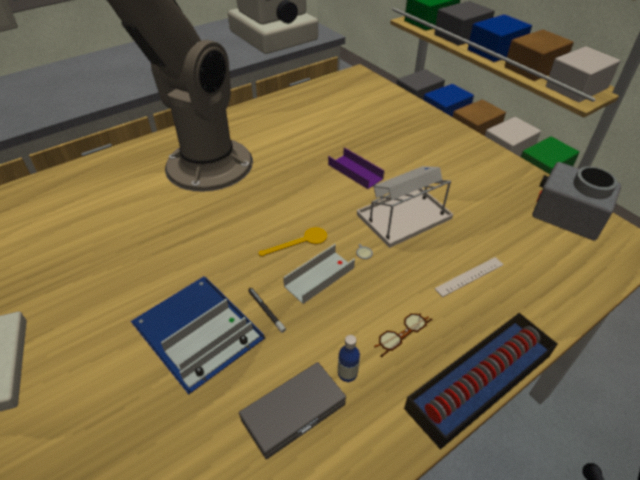

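The top view shows the loose tray, red dot at (268,246), and the cradle at (435,255) with tray_a, green dot at (401,243). The drainer is at (155,262) with tray_b, blue dot at (104,264). A purple channel sits at (147,372).

Candidates for tray_b are the silver channel on the drainer at (140,262) and the purple one at (147,372). The silver one fits: it has a blue dot on its back and lies on the sloping wires. I'll confirm this in one crop.

```bash
python3 - <<'E'
from h import *
t=optics.read_camera('top'); s=optics.read_camera('scene')
a=cv2.resize(t[190:315,90:260],(400,294),interpolation=2); b=cv2.resize(t[190:315,250:490],(400,208),interpolation=2)
c=cv2.resize(s[150:250,330:460],(400,308),interpolation=2); d=cv2.resize(s[230:400,120:370],(400,272),interpolation=2)
im=np.zeros((600,800,3),np.uint8); im[:294,:400]=a; im[:208,400:]=b; im[292:600,:400]=c; im[300:572,400:]=d
cv2.imwrite('pics/crop1.png',im)
E
```

```text
(no output)
```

View pics/crop1.png

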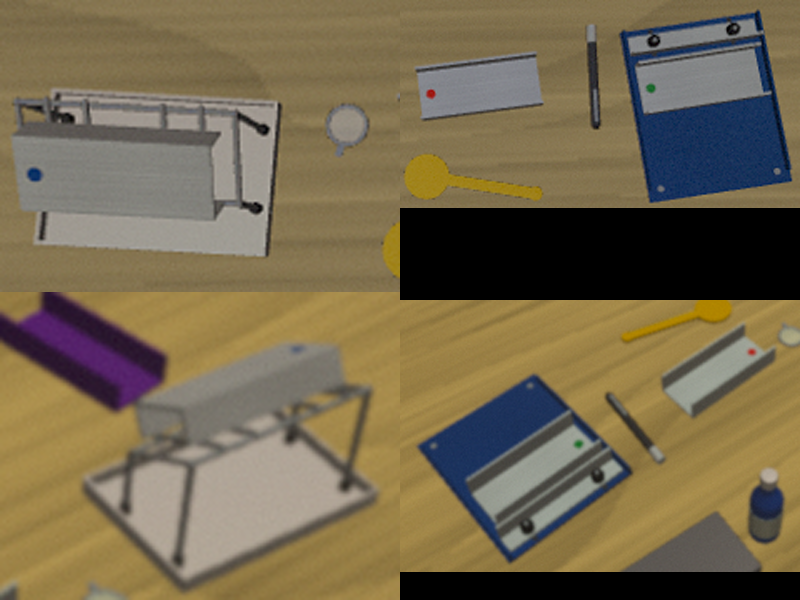

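The crop confirms it. The silver channel with the blue dot lies open side down on the sloping wires, and the purple one lies open side up on the shelf. The red-dot tray and the green-dot tray in the cradle are also clear. Next, coarse poses.

```bash
python3 - <<'E'
from h import *
m=optics.camera_model('top');s=optics.camera_model('scene')
def pr(n,pts,z):
    P=np.array([onz(m,u,v,z)[:2] for u,v in pts]); print(n,P.round(3).tolist(),'mean',P.mean(0).round(3),'yawY',np.degrees(np.arctan2(*(P[1]-P[0])[::1])).round(1),[np.linalg.norm(P[i]-P[i-1]).round(3) for i in range(len(P))])
pr('c',[(259.8,230.8),(331.9,221.8),(335.9,251.8),(262.6,261.4)],.03)
pr('cr',[(383.5,209.2),(467.5,197.2),(484.3,297.4),(400.9,310.6)],.004)
pr('b',[(96,247),(182,250),(181,282),(98.5,279)],.11)
t=cv2.cvtColor(optics.read_camera('top'),cv2.COLOR_BGR2HSV);q=cv2.cvtColor(optics.read_camera('scene'),cv2.COLOR_BGR2HSV)
def dot(im,lo,hi,box):
    k=cv2.inRange(im,lo,hi);x0,y0,x1,y1=box;w=np.zeros_like(k);w[y0:y1,x0:x1]=k[y0:y1,x0:x1]
    n,l,st,ce=cv2.connectedComponentsWithStats(w);i=1+np.argmax(st[1:,4]);return ce[i],st[i,4]
for n,lo,hi,b1,b2 in(('green',(45,100,50),(80,255,255),(390,220,470,270),(180,290,260,360)),('blue',(100,120,50),(125,255,255),(95,240,180,285),(380,160,450,200)),('red',(0,150,80),(8,255,255),(258,225,335,262),(285,245,355,300))):
    a,b=dot(t,lo,hi,b1),dot(q,lo,hi,b2);print(n,a,b,tri((m,*a[0]),(s,*b[0])))
E
```

```text
c [[0.539, 0.083], [0.554, -0.064], [0.492, -0.07], [0.476, 0.078]] mean [0.515 0.007] yawY 174.1 [np.float64(0.063), np.float64(0.148), np.float64(0.062), np.float64(0.149)]
cr [[0.583, -0.175], [0.604, -0.352], [0.395, -0.372], [0.371, -0.201]] mean [ 0.488 -0.275] yawY 173.1 [np.float64(0.213), np.float64(0.178), np.float64(0.211), np.float64(0.172)]
b [[0.502, 0.375], [0.493, 0.218], [0.434, 0.219], [0.443, 0.368]] mean [0.468 0.295] yawY -176.6 [np.float64(0.059), np.float64(0.157), np.float64(0.059), np.float64(0.149)]
green (array([400.10526316, 242.42105263]), np.int32(19)) (array([231.21428571, 319.64285714]), np.int32(14)) (array([ 0.51171449, -0.2046609 ,  0.00738614]), np.float64(0.001741331502756823))Traceback (most recent call last):
  File "<stdin>", line 13, in <module>
  File "<stdin>", line 11, in dot
    return _wrapfunc(a, 'argmax', axis=axis, out=out, **kwds)
    return bound(*args, **kwds)
ValueError: attempt to get argmax of an empty sequence
```

```bash
cat >> h.py <<'E'
S=np.array([[0,1,0],[1,0,0],[0,0,-1.]])
def tool(yaw,tilt=0): return R.from_euler('ZY',[yaw,-tilt],degrees=True).as_matrix()@S
def cur():
    o=bot.get_obs(); w=o['tool_rot']; return o['eef_pos'],R.from_quat(np.r_[w[1:],w[0]]).as_matrix(),o
def go(pos,yaw,tilt=0):
    p,r,o=cur(); d=r.T@(np.array(pos)-p); a=R.from_matrix(r.T@tool(yaw,tilt)).as_rotvec(degrees=True)/45
    print('off',d.round(4).tolist(),'ang',a.round(3).tolist(),'|',np.linalg.norm(d).round(3),np.linalg.norm(a).round(3))
def st():
    p,r,o=cur(); y=r[:,1]; print('t',round(o['t'],2),'p',p.round(4),'yaw',np.degrees(np.arctan2(y[1],y[0])).round(2),'rz',r[:,2].round(3),'F',o['contact_force'].round(2),'w',round(float(o['gripper_width']),3),'gf',round(float(o['grasp_force']),1),'q7',o['q'][6].round(2))
E
python3 - <<'E'
from h import *
st(); go([.45,-.28,.303],6.5)
m=optics.camera_model('wrist');p,r,o=cur();T=np.array(m['cam_to_world']);print(m['fx'],m['cx'],m['cy'],m['dist'],(r.T@(T[:3,3]-p)).round(4),(r.T@T[:3,:3]).round(3))
E
```

```text
t 0.3 p [ 0.223  -0.637   0.3036] yaw -70.71 rz [-0.     0.001 -1.   ] F [ 0.2   0.47 -0.43] w 1.001 gf 0.0 q7 -0.08
off [0.3322, -0.2619, 0.0007] ang [-0.001, -0.0, -1.716] | 0.423 1.716
359.78162346159644 321.2030262382493 232.71311147062534 [-0.02563567  0.          0.          0.          0.        ] [ 0.0673  0.0002 -0.0697] [[ 0.     0.963  0.27 ]
 [ 1.    -0.001  0.001]
 [ 0.001  0.27  -0.963]]
```

Request:
drive_tool([
  {"gripper":0,"offset":[0.33,-0.26,0],"angular":[0,0,-0.95]},
  {"gripper":0,"offset":[0.33,-0.26,0],"angular":[0,0,-0.95]},
  {"gripper":0,"offset":[0.33,-0.26,0],"angular":[0,0,-0.95]},
  {"gripper":0,"offset":[0.33,-0.26,0],"angular":[0,0,-0.95]},
  {"gripper":0,"offset":[0.33,-0.26,0],"angular":[0,0,-0.95]},
])

```text
t: 0.8
eef_pos: [0.358, -0.4244, 0.3041]
tool_rot: [0.0, 0.855, 0.518, -0.0]
contact_force: [1.0, 0.2, -0.2]
gripper_width: 0.996
grasp_force: 0.0
```

```bash
python3 -c "
from h import *
st(); go([.45,-.28,.303],6.5)"
```

```text
t 0.8 p [ 0.358  -0.4244  0.3041] yaw -27.61 rz [ 0.    -0.001 -1.   ] F [ 1.03  0.23 -0.15] w 0.996 gf 0.0 q7 0.21
off [0.1706, 0.0146, 0.0011] ang [0.0, 0.001, -0.758] | 0.171 0.758
```

Request:
drive_tool([
  {"gripper":0,"offset":[0.171,0.015,0],"angular":[0,0,-0.758]},
  {"gripper":0,"offset":[0.171,0.015,0],"angular":[0,0,-0.758]},
  {"gripper":0,"offset":[0.171,0.015,0],"angular":[0,0,-0.758]},
  {"gripper":0,"offset":[0.171,0.015,0],"angular":[0,0,-0.758]},
  {"gripper":0,"offset":[0.171,0.015,0],"angular":[0,0,-0.758]},
])

```text
t: 1.3
eef_pos: [0.453, -0.2782, 0.3043]
tool_rot: [0.0, 0.664, 0.747, 0.001]
contact_force: [-0.0, -0.1, 0.8]
gripper_width: 1.001
grasp_force: 0.0
```

```bash
python3 - <<'E'
from h import *
import pickle
st(); m=optics.camera_model('wrist'); im=optics.read_camera('wrist'); cv2.imwrite('pics/w1.png',im); pickle.dump(m,open('w1.pkl','wb')); go([.50,.007,.303],6)
E
```

```text
t 1.3 p [ 0.453  -0.2782  0.3043] yaw 6.74 rz [ 0.002  0.001 -1.   ] F [-0.05 -0.07  0.84] w 1.001 gf 0.0 q7 0.44
off [0.2806, 0.0798, 0.0011] ang [0.001, -0.0, 0.007] | 0.292 0.007
```

View pics/w1.png

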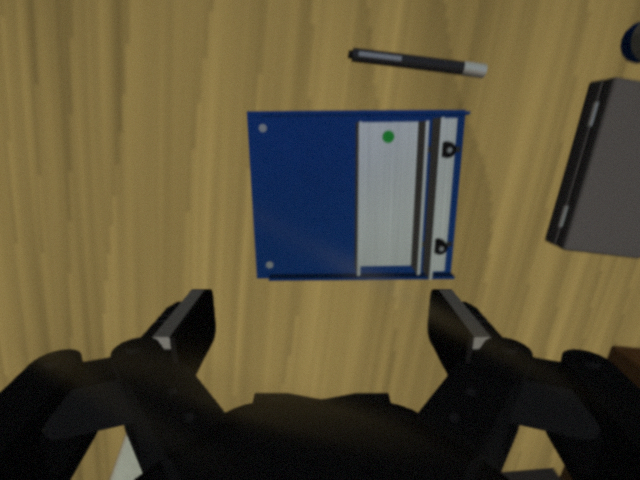

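The wrist view shows the cradle floor's front edge at u≈252, tray_a between u≈357 and 428, the fence face near u≈430–440, and the thumbscrews at (449,148) and (441,246). Next I'll read the edge profiles.

```bash
python3 - <<'E'
from h import *
import pickle
m=pickle.load(open('w1.pkl','rb'));im=cv2.imread('pics/w1.png')
for v in(130,190,255):
    r=im[v-1:v+2].mean(0).astype(int); print(v,' '.join(f'{u}:{r[u][0]}/{r[u][2]}' for u in list(range(352,362))+list(range(410,470))))
    r2=[u for u in range(240,265) if im[v,u,0]-int(im[v,u,2])>30][:1]; print(r2)
# cheek inner edges near front
for u in(300,340): 
    c=im[:,u-1:u+2].mean(1).astype(int); print(u,' '.join(f'{v}:{c[v][0]}/{c[v][2]}' for v in list(range(106,118))+list(range(268,284))))
E
```

```text
130 352:89/17 353:85/14 354:80/17 355:67/26 356:51/37 357:61/55 358:96/88 359:129/118 360:147/135 361:152/137 410:147/134 411:146/133 412:148/136 413:148/135 414:147/135 415:150/136 416:145/132 417:121/111 418:83/79 419:52/53 420:37/41 421:36/40 422:39/41 423:43/46 424:65/67 425:103/96 426:133/122 427:137/123 428:125/99 429:101/60 430:81/27 431:70/25 432:53/32 433:43/40 434:37/40 435:39/43 436:37/41 437:37/40 438:42/47 439:71/70 440:109/103 441:136/128 442:143/135 443:142/134 444:144/134 445:142/133 446:140/131 447:139/131 448:141/134 449:142/134 450:141/132 451:142/133 452:139/132 453:140/132 454:135/127 455:130/117 456:113/87 457:93/48 458:79/19 459:79/15 460:77/10 461:80/17 462:77/26 463:74/56 464:62/87 465:57/105 466:55/108 467:57/111 468:56/110 469:59/115
[240]
190 352:84/16 353:82/16 354:75/24 355:61/32 356:54/46 357:73/71 358:109/103 359:133/126 360:141/131 361:143/134 410:139/134 411:140/134 412:140/134 413:135/129 414:112/107 415:74/74 416:48/49 417:38/42 418:35/40 419:37/41 420:46/50 421:73/74 422:107/103 423:126/118 424:123/109 425:108/79 426:88/43 427:70/28 428:54/35 429:
[... 1172 characters left out ...]
0/120 466:62/122 467:63/123 468:62/122 469:60/119
[240]
300 106:64/126 107:61/124 108:65/123 109:67/113 110:74/91 111:78/55 112:82/27 113:82/15 114:76/11 115:72/11 116:74/12 117:79/12 268:81/15 269:80/14 270:82/16 271:81/15 272:77/17 273:66/12 274:52/11 275:40/7 276:38/8 277:51/10 278:64/16 279:71/38 280:73/77 281:68/109 282:65/124 283:66/129
340 106:72/140 107:71/139 108:73/136 109:76/121 110:78/88 111:83/51 112:85/23 113:81/12 114:76/14 115:71/9 116:76/16 117:82/16 268:82/31 269:85/31 270:82/29 271:80/25 272:75/26 273:65/22 274:49/20 275:41/17 276:44/16 277:55/17 278:70/26 279:76/56 280:75/96 281:71/123 282:71/136 283:70/137<stdin>:6: RuntimeWarning: overflow encountered in scalar subtract
```

```bash
python3 - <<'E'
from h import *
import pickle
m=pickle.load(open('w1.pkl','rb'))
f=lambda L,z:np.array([onz(m,u,v,z) for u,v in L])
F=f([(439.5,130),(435,190),(430.3,255)],.030)
Af=f([(429.5,130),(425.5,190),(421.5,255)],.034);An=f([(357,130),(356.5,190),(355.8,255)],.034)
yw=lambda P:np.degrees(np.arctan2(-(P[0]-P[-1])[0],(P[0]-P[-1])[1]))
print('yaw',yw(F),yw(Af),yw(An)); print(F.round(4),Af.round(4),An.round(4))
w=np.radians(yw(F));ex=np.array([np.cos(w),np.sin(w)]);ey=np.array([-ex[1],ex[0]])
o=F[1][:2]
L=f([(300,110.5),(340,110.3)],.012)[:,:2]@ey;Rr=f([(300,280),(340,279.7)],.012)[:,:2]@ey
yc=(L.mean()+Rr.mean())/2;print('cheek span',L.mean()-Rr.mean()); o=o+ey*(yc-o@ey); print('fence mid',o,'front edge rel')
for P in(Af,An): print(((P[:,:2]-o)@ex).round(4),((P[:,:2]-o)@ey).round(4))
for u,v in((251,130),(256,255)): print('front',((onz(m,u,v,.004)[:2]-o)@ex).round(4))
np.save('fence.npy',np.r_[o,w])
E
```

```text
yaw 7.301970893335103 7.459597641326941 7.681858615721961
[[ 0.5527 -0.1951  0.03  ]
 [ 0.5596 -0.2505  0.03  ]
 [ 0.5682 -0.316   0.03  ]] [[ 0.5423 -0.1964  0.034 ]
 [ 0.5492 -0.2511  0.034 ]
 [ 0.5579 -0.3159  0.034 ]] [[ 0.4766 -0.2044  0.034 ]
 [ 0.484  -0.2589  0.034 ]
 [ 0.4926 -0.3235  0.034 ]]
cheek span 0.17449301333155354
fence mid [ 0.56117975 -0.2627931 ] front edge rel
[-0.0103 -0.0104 -0.0099] [ 0.0682  0.0131 -0.0522]
[-0.0765 -0.0761 -0.0757] [ 0.0686  0.0137 -0.0515]
front -0.1787
front -0.1812
```

Request:
drive_tool([
  {"gripper":0,"offset":[0.28,0.08,0],"angular":[0,0,0]},
  {"gripper":0,"offset":[0.28,0.08,0],"angular":[0,0,0]},
  {"gripper":0,"offset":[0.28,0.08,0],"angular":[0,0,0]},
  {"gripper":0,"offset":[0.28,0.08,0],"angular":[0,0,0]},
  {"gripper":0,"offset":[0.28,0.08,0],"angular":[0,0,0]},
])

```text
t: 1.85
eef_pos: [0.4931, -0.036, 0.304]
tool_rot: [0.0, 0.67, 0.742, -0.0]
contact_force: [0.4, -1.1, 0.5]
gripper_width: 0.997
grasp_force: 0.0
```

Request:
drive_tool([
  {"gripper":0,"offset":[0.045,0,0],"angular":[0,0,0]},
  {"gripper":0,"offset":[0.045,0,0],"angular":[0,0,0]},
])

```text
t: 2.05
eef_pos: [0.4879, 0.0141, 0.3043]
tool_rot: [-0.0, 0.666, 0.746, 0.001]
contact_force: [-0.1, -0.9, -0.3]
gripper_width: 1.004
grasp_force: 0.0
```

```bash
python3 - <<'E'
from h import *
import pickle
st(); m=optics.camera_model('wrist'); im=optics.read_camera('wrist'); cv2.imwrite('pics/w2.png',im); pickle.dump(m,open('w2.pkl','wb'))
g=cv2.inRange(cv2.cvtColor(im,cv2.COLOR_BGR2HSV),(0,0,110),(180,45,255)); n,l,s,c=cv2.connectedComponentsWithStats(g)
for i in range(1,n):
    if s[i,4]>800: print(s[i],c[i],cv2.boxPoints(cv2.minAreaRect(np.argwhere(l==i)[:,::-1].astype(np.float32))).tolist())
E
```

```text
t 2.05 p [0.4879 0.0141 0.3043] yaw 6.47 rz [ 0.001  0.002 -1.   ] F [-0.1  -0.87 -0.27] w 1.004 gf 0.0 q7 -0.18
[ 553    0   40   51 1184] [571.8125      23.57685811] [[552.1117553710938, 44.73893737792969], [569.0370483398438, -7.447449684143066], [592.4890747070312, 0.15863037109375], [575.5637817382812, 52.34501647949219]]
[ 318  137   61  149 7962] [346.24516453 206.26953027] [[318.0, 137.0], [378.0, 137.0], [378.0, 285.0], [318.0, 285.0]]
[297 374  47  24 887] [320.51183766 384.87260428] [[297.0, 374.0], [343.0, 374.0], [343.0, 397.0], [297.0, 397.0]]
```

View pics/w2.png

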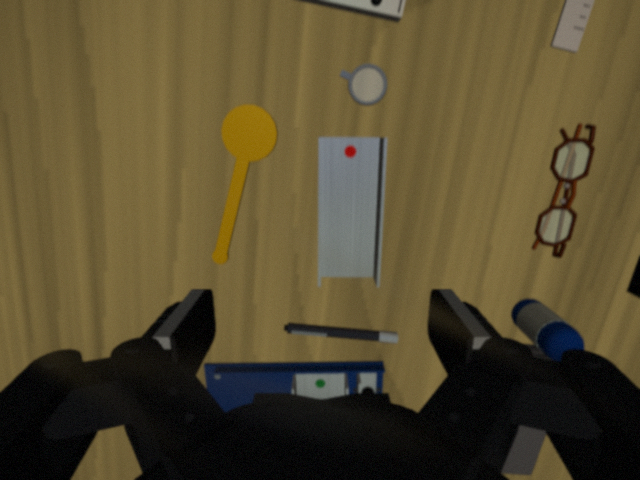

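The wrist view shows tray_c with corners near (318,137), (386,137), (380,286) and (319,286). Its red dot is at (350,151).

```bash
python3 - <<'E'
from h import *
import pickle
m=pickle.load(open('w2.pkl','rb'));g=cv2.imread('pics/w2.png').astype(int); B=g[:,:,0]
def edge(line,lo,hi,th):  # first crossing
    for u in range(lo,hi,1 if hi>lo else -1):
        a,b=line[u],line[u+(1 if hi>lo else -1)]
        if (a-th)*(b-th)<=0 and b>a: return u+(th-a)/(b-a)*(1 if hi>lo else -1)
L=[];Q=[]
for v in(170,200,230,260):
    l=B[v-1:v+2].mean(0); L.append((edge(l,305,330,100),v)); Q.append((edge(l,395,370,100),v))
E1=[];E2=[]
for u in(330,350,365):
    l=B[:,u-1:u+2].mean(1); E1.append((u,edge(l,122,145,100))); E2.append((u,edge(l,295,265,100)))
E2b=[(u,edge(B[:,u-1:u+2].mean(1),300,270,85)) for u in(320,321,378,379)]
print(L,Q,E1,E2,E2b)
f=lambda P,z:np.array([onz(m,*p,z)[:2] for p in P])
l,q=f(L,.03),f(Q,.03); yw=lambda P:np.degrees(np.arctan2(-(P[0]-P[-1])[0],(P[0]-P[-1])[1])); print('yaw',yw(l),yw(q))
w=np.radians((yw(l)+yw(q))/2);ex=np.array([np.cos(w),np.sin(w)]);ey=np.array([-ex[1],ex[0]])
print('x',(l@ex).round(4),(q@ex).round(4)); e1,e2=f(E1,.003)@ey,f(E2,.003)@ey; print('y web',e1.round(4),e2.round(4),'top near',(f([p for p in E2b if p[1]],.03)@ey).round(4))
xc=((l@ex).mean()+(q@ex).mean())/2; yc=(e1.mean()+e2.mean())/2; c=ex*xc+ey*yc; print('c',c)
# dot height check with scene/top
s=optics.camera_model('top');im=cv2.cvtColor(optics.read_camera('top'),cv2.COLOR_BGR2HSV)
k=cv2.inRange(im,(0,130,80),(8,255,255));k[:,:258]=0;k[:,335:]=0;k[:225]=0;k[262:]=0;mm=cv2.moments(k,True)
w2=cv2.inRange(cv2.cvtColor(cv2.imread('pics/w2.png'),cv2.COLOR_BGR2HSV),(0,150,80),(8,255,255));w2[:140]=0;w2[162:]=0;m2=cv2.moments(w2,True)
if mm['m00'] and m2['m00']: print('dot',tri((s,mm['m10']/mm['m00'],mm['m01']/mm['m00']),(m,m2['m10']/m2['m00'],m2['m01']/m2['m00'])))
else: print(mm['m00'],m2['m00'])
go([c[0],c[1],.12],np.degrees(w))
E
```

```text
[(np.float64(318.031746031746), 170), (np.float64(318.01785714285717), 200), (np.float64(317.9230769230769), 230), (np.float64(317.87719298245617), 260)] [(np.float64(385.1666666666667), 170), (np.float64(383.28333333333336), 200), (np.float64(381.6551724137931), 230), (np.float64(380.02985074626866), 260)] [(330, np.float64(136.609375)), (350, np.float64(136.91803278688525)), (365, np.float64(136.7377049180328))] [(330, np.float64(276.04761904761904)), (350, np.float64(275.8378378378378)), (365, np.float64(275.962962962963))] [(320, np.float64(285.82142857142856)), (321, np.float64(279.0)), (378, np.float64(286.3611111111111)), (379, np.float64(285.26666666666665))]
yaw 6.2575103072067 5.871787392427252
x [0.4827 0.4828 0.4829 0.483 ] [0.5463 0.5461 0.546  0.546 ]
y web [0.0271 0.027  0.0273] [-0.1222 -0.1218 -0.1218] top near [-0.1221 -0.1145 -0.1223 -0.121 ]
c [0.5166088  0.00723312]
0.0 80.0
off [-0.0039, 0.028, 0.1839] ang [-0.0, 0.001, 0.0] | 0.186 0.001
```

Request:
drive_tool([
  {"gripper":0,"offset":[-0.004,0.028,0.19],"angular":[0,0,0]},
  {"gripper":0,"offset":[-0.004,0.028,0.19],"angular":[0,0,0]},
  {"gripper":0,"offset":[-0.004,0.028,0.19],"angular":[0,0,0]},
  {"gripper":0,"offset":[-0.004,0.028,0.19],"angular":[0,0,0]},
  {"gripper":0,"offset":[-0.004,0.028,0.19],"angular":[0,0,0]},
])

```text
t: 2.65
eef_pos: [0.5138, 0.0045, 0.1086]
tool_rot: [-0.003, 0.67, 0.742, -0.004]
contact_force: [-1.2, 0.3, -0.5]
gripper_width: 0.997
grasp_force: 0.0
```

```bash
python3 -c "
from h import *
st(); go([.5166,.0072,.076],6.1)"
```

```text
t 2.65 p [0.5138 0.0045 0.1086] yaw 5.88 rz [-0.01  -0.002 -1.   ] F [-1.17  0.28 -0.46] w 0.997 gf 0.0 q7 -0.38
off [0.0024, 0.0034, 0.0326] ang [-0.013, 0.001, -0.005] | 0.033 0.014
```

Request:
drive_tool([
  {"gripper":0,"offset":[0,0,0.03],"angular":[0,0,0]},
  {"gripper":0,"offset":[0,0,0.03],"angular":[0,0,0]},
  {"gripper":0,"offset":[0,0,0.03],"angular":[0,0,0]},
  {"gripper":0,"offset":[0,0,0.03],"angular":[0,0,0]},
])

```text
t: 3.05
eef_pos: [0.5177, 0.0073, 0.086]
tool_rot: [0.001, 0.669, 0.744, 0.001]
contact_force: [1.1, 0.1, -0.4]
gripper_width: 1.004
grasp_force: 0.0
```

```bash
python3 -c "
from h import *
st(); go([.5166,.0072,.076],6.1)"
```

```text
t 3.05 p [0.5177 0.0073 0.086 ] yaw 6.08 rz [ 0.003 -0.    -1.   ] F [ 1.13  0.09 -0.44] w 1.004 gf 0.0 q7 -0.42
off [-0.0, -0.0012, 0.01] ang [0.004, 0.001, -0.0] | 0.01 0.004
```

Request:
drive_tool([
  {"gripper":0,"offset":[0,0,0.01],"angular":[0,0,0]},
  {"gripper":0,"offset":[0,0,0.01],"angular":[0,0,0]},
  {"gripper":255,"offset":[0,0,0.01],"angular":[0,0,0]},
  {"gripper":255,"offset":[0,0,0.01],"angular":[0,0,0]},
  {"gripper":255,"offset":[0,0,0.01],"angular":[0,0,0]},
], grip_force=30)

```text
t: 3.55
eef_pos: [0.5169, 0.008, 0.0743]
tool_rot: [0.0, 0.668, 0.744, 0.0]
contact_force: [-1.1, -1.1, 2.7]
gripper_width: 0.744
grasp_force: 33.5
```

Request:
drive_tool([
  {"gripper":255,"offset":[0,0,0],"angular":[0,0,0]},
  {"gripper":255,"offset":[0,0,0],"angular":[0,0,0]},
  {"gripper":255,"offset":[0,0,0],"angular":[0,0,0]},
])

```text
t: 3.85
eef_pos: [0.5169, 0.0081, 0.0743]
tool_rot: [0.0, 0.668, 0.744, 0.0]
contact_force: [0.2, -0.5, 5.5]
gripper_width: 0.743
grasp_force: 33.6
```

Request:
drive_tool([
  {"gripper":255,"offset":[0,0,-0.05],"angular":[0,0,0]},
  {"gripper":255,"offset":[0,0,-0.05],"angular":[0,0,0]},
  {"gripper":255,"offset":[0,0,-0.05],"angular":[0,0,0]},
  {"gripper":255,"offset":[0,0,-0.05],"angular":[0,0,0]},
])

```text
t: 4.25
eef_pos: [0.5159, 0.0077, 0.1232]
tool_rot: [-0.0, 0.668, 0.744, -0.001]
contact_force: [-0.4, 0.3, -1.9]
gripper_width: 0.739
grasp_force: 35.3
```

```bash
python3 -c "
from h import *
st(); o=np.load('fence.npy');w=o[2];ex=np.array([np.cos(w),np.sin(w)]);p=o[:2]-.148*ex;print(p); go([*p,.13],np.degrees(w))
cv2.imwrite('pics/w3.png',optics.read_camera('wrist'))"
```

```text
t 4.25 p [0.5159 0.0077 0.1232] yaw 6.15 rz [-0.001 -0.    -1.   ] F [-0.45  0.29 -1.93] w 0.739 gf 35.3 q7 -0.38
[ 0.41438001 -0.28160371]
off [-0.2767, -0.132, -0.0066] ang [-0.002, 0.0, -0.026] | 0.307 0.026
```

View pics/w3.png

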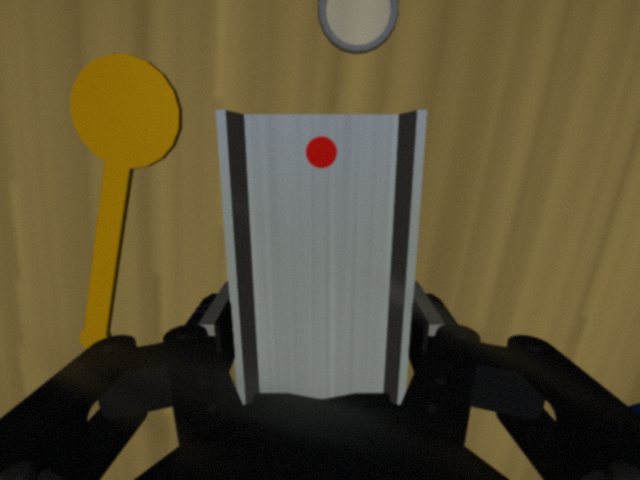

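Tray_c is held square between the pads and is level in view, with the red dot at (321,152). Now carry it to the cradle.

Request:
drive_tool([
  {"gripper":255,"offset":[-0.276,-0.122,-0.007],"angular":[0,0,-0.026]},
  {"gripper":255,"offset":[-0.276,-0.122,-0.007],"angular":[0,0,-0.026]},
  {"gripper":255,"offset":[-0.276,-0.122,-0.007],"angular":[0,0,-0.026]},
  {"gripper":255,"offset":[-0.276,-0.122,-0.007],"angular":[0,0,-0.026]},
  {"gripper":255,"offset":[-0.276,-0.122,-0.007],"angular":[0,0,-0.026]},
])

```text
t: 4.8
eef_pos: [0.4392, -0.2316, 0.1288]
tool_rot: [-0.001, 0.66, 0.751, -0.0]
contact_force: [0.1, -0.9, -1.8]
gripper_width: 0.746
grasp_force: 35.2
```

```bash
python3 -c "
from h import *
st(); o=np.load('fence.npy');w=o[2];ex=np.array([np.cos(w),np.sin(w)]);p=o[:2]-.138*ex;print(p); go([*p,.1],np.degrees(w))"
```

```text
t 4.8 p [ 0.4392 -0.2316  0.1288] yaw 7.35 rz [-0.002  0.001 -1.   ] F [ 0.06 -0.87 -1.77] w 0.746 gf 35.2 q7 0.16
[ 0.42429892 -0.28033272]
off [-0.0465, -0.021, 0.0288] ang [-0.002, -0.001, 0.001] | 0.059 0.003
```

Request:
drive_tool([
  {"gripper":255,"offset":[-0.047,-0.021,0.02],"angular":[0,0,0]},
  {"gripper":255,"offset":[-0.047,-0.021,0.02],"angular":[0,0,0]},
  {"gripper":255,"offset":[-0.047,-0.021,0.02],"angular":[0,0,0]},
  {"gripper":255,"offset":[-0.047,-0.021,0.02],"angular":[0,0,0]},
])

```text
t: 5.2
eef_pos: [0.4261, -0.2779, 0.1092]
tool_rot: [-0.001, 0.66, 0.751, 0.0]
contact_force: [0.1, 0.7, -2.0]
gripper_width: 0.739
grasp_force: 35.1
```

```bash
python3 -c "
from h import *
st(); o=np.load('fence.npy');w=o[2];ex=np.array([np.cos(w),np.sin(w)]);p=o[:2]-.138*ex;print(p); go([*p,.0783],np.degrees(w))"
```

```text
t 5.2 p [ 0.4261 -0.2779  0.1092] yaw 7.41 rz [-0.001  0.001 -1.   ] F [ 0.06  0.74 -1.99] w 0.739 gf 35.1 q7 0.23
[ 0.42429892 -0.28033272]
off [-0.0022, -0.0021, 0.0309] ang [-0.0, -0.002, 0.002] | 0.031 0.003
```

Request:
drive_tool([
  {"gripper":255,"offset":[-0.002,-0.002,0.01],"angular":[0,0,0]},
  {"gripper":255,"offset":[-0.002,-0.002,0.019],"angular":[0,0,0]},
  {"gripper":255,"offset":[-0.002,-0.002,0.024],"angular":[0,0,0]},
  {"gripper":255,"offset":[-0.002,-0.002,0.028],"angular":[0,0,0]},
  {"gripper":255,"offset":[-0.002,-0.002,0.028],"angular":[0,0,0]},
])

```text
t: 5.7
eef_pos: [0.424, -0.2812, 0.0811]
tool_rot: [-0.001, 0.66, 0.751, -0.0]
contact_force: [-0.8, 0.5, -1.6]
gripper_width: 0.742
grasp_force: 35.2
```

Request:
drive_tool([
  {"gripper":255,"offset":[0,0,0.001],"angular":[0,0,0]},
  {"gripper":255,"offset":[0,0,0.002],"angular":[0,0,0]},
  {"gripper":255,"offset":[0,0,0.002],"angular":[0,0,0]},
])

```text
t: 6.0
eef_pos: [0.4242, -0.2818, 0.0798]
tool_rot: [0.0, 0.661, 0.751, 0.0]
contact_force: [0.0, 0.5, -1.7]
gripper_width: 0.745
grasp_force: 35.2
```

Request:
drive_tool([
  {"gripper":255,"offset":[0,0,0.001],"angular":[0,0,0]},
  {"gripper":255,"offset":[0,0,0.001],"angular":[0,0,0]},
  {"gripper":255,"offset":[0,0,0.002],"angular":[0,0,0]},
  {"gripper":255,"offset":[0,0,0.002],"angular":[0,0,0]},
])

```text
t: 6.4
eef_pos: [0.4242, -0.2818, 0.0783]
tool_rot: [0.0, 0.661, 0.751, -0.0]
contact_force: [-1.5, 1.5, 6.5]
gripper_width: 0.741
grasp_force: 36.1
```

Request:
drive_tool([
  {"gripper":45,"offset":[0,0,0],"angular":[0,0,0]},
  {"gripper":40,"offset":[0,0,0],"angular":[0,0,0]},
  {"gripper":40,"offset":[0,0,0],"angular":[0,0,0]},
  {"gripper":40,"offset":[0,0,0],"angular":[0,0,0]},
  {"gripper":40,"offset":[0,0,0],"angular":[0,0,0]},
])

```text
t: 6.9
eef_pos: [0.4242, -0.2817, 0.0776]
tool_rot: [-0.0, 0.66, 0.751, 0.0]
contact_force: [0.8, -0.1, -0.2]
gripper_width: 0.844
grasp_force: 0.0
```

Request:
drive_tool([
  {"gripper":40,"offset":[0,0,-0.01],"angular":[0,0,0]},
  {"gripper":40,"offset":[0,0,-0.03],"angular":[0,0,0]},
  {"gripper":40,"offset":[0,0,-0.08],"angular":[0,0,0]},
  {"gripper":40,"offset":[0,0,-0.08],"angular":[0,0,0]},
])

```text
t: 7.3
eef_pos: [0.4272, -0.2829, 0.1633]
tool_rot: [0.005, 0.66, 0.751, 0.001]
contact_force: [0.4, 0.4, 0.2]
gripper_width: 0.846
grasp_force: 0.0
```

```bash
python3 - <<'E'
from h import *
import pickle
st(); m=optics.camera_model('wrist'); im=optics.read_camera('wrist'); cv2.imwrite('pics/w4.png',im); pickle.dump(m,open('w4.pkl','wb'))
E
```

```text
t 7.3 p [ 0.4272 -0.2829  0.1633] yaw 7.33 rz [ 0.008 -0.005 -1.   ] F [0.37 0.37 0.22] w 0.846 gf 0.0 q7 0.3
```

View pics/w4.png

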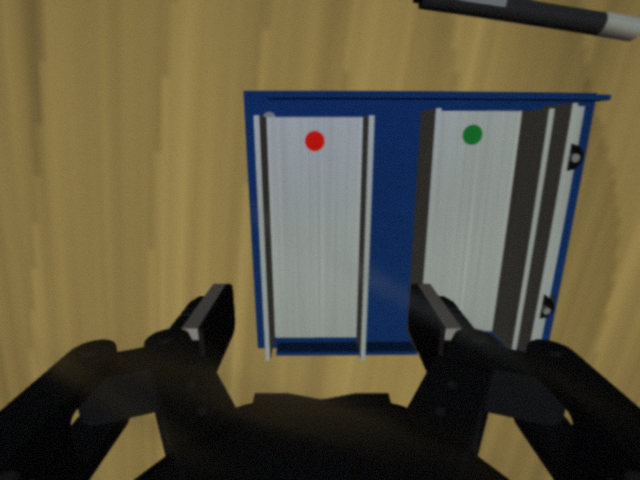

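Tray_c lies in the cradle between u≈258 and 374, between the cheeks and parallel to tray_a, with a gap ahead of it. Next I'll close the fingers, move behind tray_c and push gently from the front.

```bash
python3 -c "
from h import *
st(); o=np.load('fence.npy');w=o[2];ex=np.array([np.cos(w),np.sin(w)]);p=o[:2]-.205*ex;print(p); go([*p,.15],np.degrees(w))"
```

```text
t 7.35 p [ 0.4259 -0.2826  0.161 ] yaw 7.31 rz [ 0.006 -0.004 -1.   ] F [-0.18  0.89 -1.81] w 0.842 gf 0.0 q7 0.3
[ 0.35784228 -0.28884834]
off [0.0025, -0.0684, 0.0107] ang [0.006, 0.006, 0.0] | 0.069 0.008
```

Request:
drive_tool([
  {"gripper":255,"offset":[0.001,-0.067,0],"angular":[0,0,0]},
  {"gripper":255,"offset":[0.001,-0.067,0],"angular":[0,0,0]},
  {"gripper":255,"offset":[0.001,-0.067,0.02],"angular":[0,0,0]},
  {"gripper":255,"offset":[0.001,-0.067,0.05],"angular":[0,0,0]},
  {"gripper":255,"offset":[0.001,-0.067,0.05],"angular":[0,0,0]},
])

```text
t: 7.85
eef_pos: [0.3552, -0.288, 0.105]
tool_rot: [-0.003, 0.661, 0.751, -0.0]
contact_force: [-0.7, 0.6, -0.7]
gripper_width: 0.004
grasp_force: 0.0
```

```bash
python3 -c "
from h import *
st(); o=np.load('fence.npy');w=o[2];ex=np.array([np.cos(w),np.sin(w)]);p=o[:2]-.195*ex;print(p); go([*p,.086],np.degrees(w))"
```

```text
t 7.85 p [ 0.3552 -0.288   0.105 ] yaw 7.32 rz [-0.005  0.004 -1.   ] F [-0.67  0.6  -0.66] w 0.004 gf 0.0 q7 0.31
[ 0.36776118 -0.28757735]
off [-0.0013, 0.0126, 0.0189] ang [-0.006, -0.006, 0.0] | 0.023 0.008
```

Request:
drive_tool([
  {"gripper":255,"offset":[-0.001,0,0.01],"angular":[0,0,0]},
  {"gripper":255,"offset":[-0.001,0,0.022],"angular":[0,0,0]},
  {"gripper":255,"offset":[-0.001,0.004,0.022],"angular":[0,0,0]},
  {"gripper":255,"offset":[-0.001,0.009,0.022],"angular":[0,0,0]},
  {"gripper":255,"offset":[-0.001,0.014,0.022],"angular":[0,0,0]},
])

```text
t: 8.35
eef_pos: [0.3725, -0.2885, 0.0862]
tool_rot: [0.001, 0.66, 0.751, 0.0]
contact_force: [-0.1, 0.6, -0.5]
gripper_width: 0.005
grasp_force: 0.0
```

Request:
drive_tool([
  {"gripper":255,"offset":[0,0.004,0],"angular":[0,0,0]},
  {"gripper":255,"offset":[0,0.008,0],"angular":[0,0,0]},
  {"gripper":255,"offset":[0,0.012,0],"angular":[0,0,0]},
  {"gripper":255,"offset":[0,0.016,0],"angular":[0,0,0]},
  {"gripper":255,"offset":[0,0.02,0],"angular":[0,0,0]},
])

```text
t: 8.85
eef_pos: [0.3913, -0.2859, 0.0857]
tool_rot: [-0.0, 0.661, 0.751, -0.0]
contact_force: [-1.5, -0.4, 3.1]
gripper_width: 0.0
grasp_force: 1.2
```

```bash
python3 -c "
from h import *
st(); o=np.load('fence.npy');w=o[2];ex=np.array([np.cos(w),np.sin(w)]);p,r,q=cur();print('rel',(p[:2]-o[:2])@ex); go([p[0],p[1],.086],np.degrees(w))"
```

```text
t 8.85 p [ 0.3913 -0.2859  0.0857] yaw 7.31 rz [-0.001 -0.    -1.   ] F [-1.54 -0.39  3.06] w 0.0 gf 1.2 q7 0.24
rel -0.17143995860258446
off [0.0, -0.0, -0.0003] ang [-0.001, -0.0, 0.0] | 0.0 0.001
```

Request:
drive_tool([
  {"gripper":255,"offset":[0,0.004,0],"angular":[0,0,0]},
  {"gripper":255,"offset":[0,0.008,0],"angular":[0,0,0]},
  {"gripper":255,"offset":[0,0.011,0],"angular":[0,0,0]},
  {"gripper":255,"offset":[0,0.014,0],"angular":[0,0,0]},
  {"gripper":255,"offset":[0,0.016,0],"angular":[0,0,0]},
])

```text
t: 9.35
eef_pos: [0.4076, -0.2837, 0.0857]
tool_rot: [0.0, 0.66, 0.751, 0.0]
contact_force: [-3.1, -0.5, 0.9]
gripper_width: -0.001
grasp_force: 1.0
```

```bash
python3 - <<'E'
from h import *
import pickle
st(); o=np.load('fence.npy');w=o[2];ex=np.array([np.cos(w),np.sin(w)]);p,r,q=cur();print('rel',(p[:2]-o[:2])@ex)
m=optics.camera_model('wrist'); im=optics.read_camera('wrist'); cv2.imwrite('pics/w5.png',im); pickle.dump(m,open('w5.pkl','wb'))
E
```

```text
t 9.35 p [ 0.4076 -0.2837  0.0857] yaw 7.33 rz [ 0.  0. -1.] F [-3.06 -0.48  0.9 ] w -0.001 gf 1.0 q7 0.23
rel -0.15499974424873447
```

View pics/w5.png

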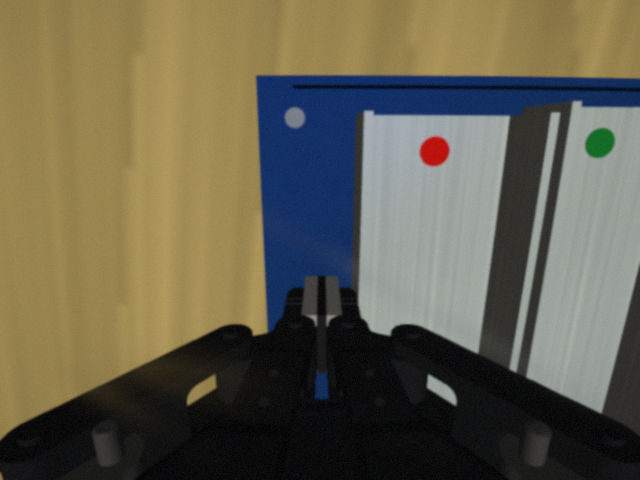

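Tray_c (red dot at (434,151)) is sliding and its far wall is just reaching tray_a (green dot at (600,143)). I'll continue with finer steps and watch the force.

Request:
drive_tool([
  {"gripper":255,"offset":[0,0.002,0],"angular":[0,0,0]},
  {"gripper":255,"offset":[0,0.004,0],"angular":[0,0,0]},
  {"gripper":255,"offset":[0,0.006,0],"angular":[0,0,0]},
  {"gripper":255,"offset":[0,0.007,0],"angular":[0,0,0]},
  {"gripper":255,"offset":[0,0.008,0],"angular":[0,0,0]},
])

```text
t: 9.9
eef_pos: [0.4148, -0.2829, 0.0856]
tool_rot: [-0.0, 0.661, 0.751, -0.0]
contact_force: [-4.3, -0.9, 3.4]
gripper_width: -0.004
grasp_force: 2.0
```

Request:
drive_tool([
  {"gripper":255,"offset":[0,0.0005,0],"angular":[0,0,0]},
  {"gripper":255,"offset":[0,0.001,0],"angular":[0,0,0]},
])

```text
t: 10.1
eef_pos: [0.4163, -0.2827, 0.0857]
tool_rot: [0.0, 0.66, 0.751, 0.0]
contact_force: [-1.4, -0.7, 1.0]
gripper_width: -0.001
grasp_force: 1.3
```

Request:
drive_tool([
  {"gripper":255,"offset":[0,0.0005,0],"angular":[0,0,0]},
  {"gripper":255,"offset":[0,0.001,0],"angular":[0,0,0]},
  {"gripper":255,"offset":[0,0.001,0],"angular":[0,0,0]},
])

```text
t: 10.4
eef_pos: [0.4175, -0.2825, 0.0857]
tool_rot: [0.0, 0.66, 0.751, 0.0]
contact_force: [-2.3, 0.3, 0.7]
gripper_width: 0.002
grasp_force: 0.8
```

Request:
drive_tool([
  {"gripper":255,"offset":[0,0.0005,0],"angular":[0,0,0]},
  {"gripper":255,"offset":[0,0.001,0],"angular":[0,0,0]},
  {"gripper":255,"offset":[0,0.001,0],"angular":[0,0,0]},
])

```text
t: 10.7
eef_pos: [0.4184, -0.2824, 0.0857]
tool_rot: [0.0, 0.66, 0.751, 0.0]
contact_force: [-1.2, -0.1, -0.3]
gripper_width: 0.002
grasp_force: 0.8
```

Request:
drive_tool([
  {"gripper":255,"offset":[0,0.0005,0],"angular":[0,0,0]},
  {"gripper":255,"offset":[0,0.001,0],"angular":[0,0,0]},
  {"gripper":255,"offset":[0,0.001,0],"angular":[0,0,0]},
])

```text
t: 11.0
eef_pos: [0.4194, -0.2822, 0.0857]
tool_rot: [0.0, 0.66, 0.751, 0.0]
contact_force: [-1.1, 0.0, 0.2]
gripper_width: 0.001
grasp_force: 0.7
```

Request:
drive_tool([
  {"gripper":255,"offset":[0,0.0005,0],"angular":[0,0,0]},
  {"gripper":255,"offset":[0,0.0005,0],"angular":[0,0,0]},
  {"gripper":255,"offset":[0,0.0005,0],"angular":[0,0,0]},
])

```text
t: 11.3
eef_pos: [0.4198, -0.2822, 0.0857]
tool_rot: [0.0, 0.66, 0.751, 0.0]
contact_force: [-1.8, 0.3, -1.3]
gripper_width: -0.002
grasp_force: 0.7
```

```bash
python3 - <<'E'
from h import *
import pickle
st(); o=np.load('fence.npy');w=o[2];ex=np.array([np.cos(w),np.sin(w)]);p,r,q=cur();print('rel',(p[:2]-o[:2])@ex)
m=optics.camera_model('wrist'); im=optics.read_camera('wrist'); cv2.imwrite('pics/w6.png',im); pickle.dump(m,open('w6.pkl','wb')); st()
print([int(x) for x in im[199:202].mean(0)[500:640,1]])
# green dot in top view, then & now
t=cv2.imread('pics/top0.png');n=optics.read_camera('top')
for k in(t,n):
    h=cv2.inRange(cv2.cvtColor(k,cv2.COLOR_BGR2HSV),(45,90,40),(80,255,255));h[:,:385]=0;h[:,470:]=0;h[:200]=0;h[300:]=0;M=cv2.moments(h,True)
    if M['m00']: print('green',onz(optics.camera_model('top'),M['m10']/M['m00'],M['m01']/M['m00'],.007))
E
```

```text
t 11.3 p [ 0.4198 -0.2822  0.0857] yaw 7.33 rz [ 0.  0. -1.] F [-1.84  0.28 -1.28] w -0.002 gf 0.7 q7 0.22
rel -0.14273043379112743
t 11.35 p [ 0.4198 -0.2822  0.0857] yaw 7.33 rz [ 0. -0. -1.] F [-0.15  0.97  0.51] w -0.002 gf 0.6 q7 0.22
[59, 51, 49, 49, 50, 52, 51, 52, 52, 53, 51, 52, 48, 50, 52, 52, 51, 50, 52, 51, 52, 50, 53, 50, 53, 50, 52, 52, 49, 50, 52, 51, 50, 52, 52, 63, 93, 135, 163, 172, 175, 174, 173, 175, 174, 174, 173, 172, 174, 172, 173, 172, 173, 174, 172, 170, 170, 171, 169, 170, 169, 169, 170, 171, 171, 171, 170, 170, 172, 172, 169, 165, 163, 166, 168, 169, 169, 167, 169, 169, 169, 168, 167, 167, 164, 164, 166, 168, 171, 172, 174, 171, 169, 167, 167, 168, 166, 165, 164, 163, 165, 163, 164, 164, 167, 165, 167, 170, 170, 165, 165, 163, 165, 170, 170, 168, 168, 167, 168, 168, 167, 169, 167, 165, 166, 164, 165, 165, 167, 167, 170, 168, 168, 168, 168, 170, 168, 166, 166, 168]
green [ 0.51098962 -0.20537648  0.007     ]
green [ 0.51991039 -0.204079    0.007     ]
```

Request:
drive_tool([
  {"gripper":255,"offset":[0,0.0005,0],"angular":[0,0,0]},
  {"gripper":255,"offset":[0,0.001,0],"angular":[0,0,0]},
  {"gripper":255,"offset":[0,0.001,0],"angular":[0,0,0]},
])

```text
t: 11.7
eef_pos: [0.4208, -0.2821, 0.0857]
tool_rot: [0.0, 0.66, 0.751, 0.0]
contact_force: [-1.8, -0.2, -0.3]
gripper_width: -0.0
grasp_force: 0.7
```

Request:
drive_tool([
  {"gripper":255,"offset":[0,0.0005,0],"angular":[0,0,0]},
  {"gripper":255,"offset":[0,0.0005,0],"angular":[0,0,0]},
  {"gripper":255,"offset":[0,0.0005,0],"angular":[0,0,0]},
])

```text
t: 12.0
eef_pos: [0.4212, -0.282, 0.0857]
tool_rot: [0.0, 0.66, 0.751, 0.0]
contact_force: [-1.3, -0.6, -0.8]
gripper_width: 0.0
grasp_force: 0.7
```

Request:
drive_tool([
  {"gripper":255,"offset":[0,0.0005,0],"angular":[0,0,0]},
  {"gripper":255,"offset":[0,0.0005,0],"angular":[0,0,0]},
  {"gripper":255,"offset":[0,0.0005,0],"angular":[0,0,0]},
])

```text
t: 12.3
eef_pos: [0.4217, -0.282, 0.0857]
tool_rot: [0.0, 0.66, 0.751, 0.0]
contact_force: [-1.4, 0.1, -0.8]
gripper_width: 0.002
grasp_force: 0.7
```

Request:
drive_tool([
  {"gripper":255,"offset":[0,0.0005,0],"angular":[0,0,0]},
  {"gripper":255,"offset":[0,0.0005,0],"angular":[0,0,0]},
  {"gripper":255,"offset":[0,0.0005,0],"angular":[0,0,0]},
])

```text
t: 12.6
eef_pos: [0.4222, -0.2819, 0.0857]
tool_rot: [0.0, 0.66, 0.751, 0.0]
contact_force: [-1.4, 0.4, -0.4]
gripper_width: 0.003
grasp_force: 0.7
```

```bash
python3 - <<'E'
from h import *
st(); o=np.load('fence.npy');w=o[2];ex=np.array([np.cos(w),np.sin(w)]);p,r,q=cur();print('rel',(p[:2]-o[:2])@ex)
M0=optics.camera_model('top');t=cv2.imread('pics/top0.png');ims=[t]+[optics.read_camera('top') for _ in range(3)]
for k in ims:
    k=k.astype(int)
    h=((k[...,1]-k[...,2]>25)&(k[...,1]-k[...,0]>20)).astype(np.uint8);h[:,:385]=0;h[:,470:]=0;h[:200]=0;h[300:]=0;M=cv2.moments(h,True)
    print('green',(onz(M0,M['m10']/M['m00'],M['m01']/M['m00'],.007)[:2]-o[:2])@ex)
E
```

```text
t 12.6 p [ 0.4222 -0.2819  0.0857] yaw 7.33 rz [ 0. -0. -1.] F [-1.42  0.41 -0.36] w 0.003 gf 0.7 q7 0.21
rel -0.14024023818926945
green -0.04267747583820058
green -0.03139981532711999
green -0.031180204606321874
green -0.031180204606321874
```

Request:
drive_tool([
  {"gripper":255,"offset":[0,0.0005,0],"angular":[0,0,0]},
  {"gripper":255,"offset":[0,0.0005,0],"angular":[0,0,0]},
  {"gripper":255,"offset":[0,0.0005,0],"angular":[0,0,0]},
])

```text
t: 13.05
eef_pos: [0.4226, -0.2819, 0.0857]
tool_rot: [-0.0, 0.66, 0.751, -0.0]
contact_force: [-1.7, 0.0, -0.4]
gripper_width: -0.004
grasp_force: 0.9
```

Request:
drive_tool([
  {"gripper":255,"offset":[0,0.0005,0],"angular":[0,0,0]},
  {"gripper":255,"offset":[0,0.0005,0],"angular":[0,0,0]},
  {"gripper":255,"offset":[0,0.0005,0],"angular":[0,0,0]},
])

```text
t: 13.35
eef_pos: [0.4227, -0.2819, 0.0857]
tool_rot: [-0.0, 0.661, 0.751, -0.0]
contact_force: [-4.4, -1.4, 2.2]
gripper_width: -0.001
grasp_force: 2.0
```

Request:
drive_tool([
  {"gripper":255,"offset":[0,0.0003,0],"angular":[0,0,0]},
  {"gripper":255,"offset":[0,0.0005,0],"angular":[0,0,0]},
  {"gripper":255,"offset":[0,0.0005,0],"angular":[0,0,0]},
])

```text
t: 13.65
eef_pos: [0.4228, -0.2819, 0.0857]
tool_rot: [-0.001, 0.661, 0.751, -0.001]
contact_force: [-6.1, -0.4, 3.9]
gripper_width: 0.0
grasp_force: 2.9
```

The force rose to 6 N with the motion stopped, so both trays are home against the fence. Back off, rise, and go and measure tray_b.

Request:
drive_tool([
  {"gripper":255,"offset":[0,-0.01,0],"angular":[0,0,0]},
  {"gripper":255,"offset":[0,-0.02,0],"angular":[0,0,0]},
  {"gripper":0,"offset":[0,-0.02,-0.05],"angular":[0,0,0]},
  {"gripper":0,"offset":[0,-0.02,-0.1],"angular":[0,0,0]},
  {"gripper":0,"offset":[0,-0.02,-0.15],"angular":[0,0,0]},
])

```text
t: 14.15
eef_pos: [0.4033, -0.2841, 0.2372]
tool_rot: [-0.0, 0.66, 0.751, 0.0]
contact_force: [1.7, -0.8, -0.3]
gripper_width: 0.503
grasp_force: 0.0
```

Request:
drive_tool([
  {"gripper":0,"offset":[0.03,0.02,-0.07],"angular":[0,0,0]},
  {"gripper":0,"offset":[0.03,0.05,-0.07],"angular":[0,0,0]},
  {"gripper":0,"offset":[0.03,0.05,-0.07],"angular":[0,0,0]},
])

```text
t: 14.45
eef_pos: [0.455, -0.2459, 0.3108]
tool_rot: [0.005, 0.659, 0.752, 0.003]
contact_force: [-0.2, 0.5, 0.5]
gripper_width: 0.989
grasp_force: 0.0
```

```bash
python3 - <<'E'
from h import *
import pickle
st(); m=optics.camera_model('wrist'); im=optics.read_camera('wrist'); cv2.imwrite('pics/w7.png',im); pickle.dump(m,open('w7.pkl','wb'))
for v in(130,180,220):
    r=im[v-1:v+2].mean(0)[:,0].astype(int); d=np.diff(r); print(v,[(u,int(d[u])) for u in range(200,480) if abs(d[u])>18])
go([.44,.25,.32],-3.3)
E
```

```text
t 14.45 p [ 0.455  -0.2459  0.3108] yaw 7.62 rz [ 0.012 -0.003 -1.   ] F [-0.21  0.48  0.53] w 0.989 gf 0.0 q7 0.35
130 []
180 [(292, 19), (353, -25), (354, -19), (356, 26), (414, -25), (415, -29), (416, -20), (421, 24), (422, 28), (427, -27), (428, -32), (429, -23), (432, 23), (437, -19)]
220 [(352, -22), (355, 23), (411, -22), (412, -29), (413, -20), (418, 26), (419, 22)]
off [0.4943, 0.0532, -0.0132] ang [0.008, 0.003, 0.241] | 0.497 0.241
```

View pics/w7.png

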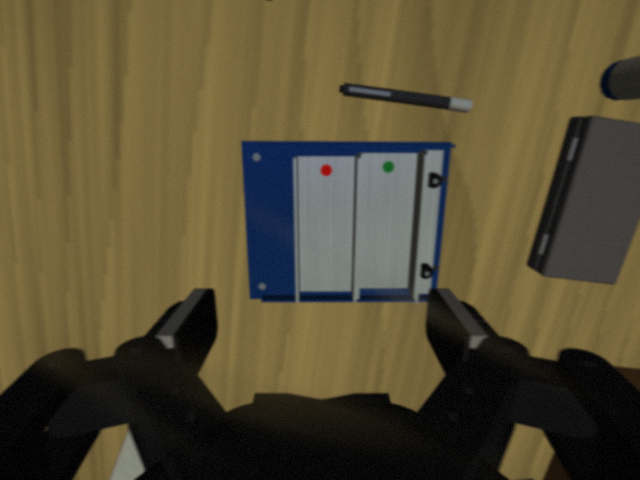

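Both trays sit tight: seam at u≈355, tray_a close to the fence at u≈415, and dots at (326,170) and (388,167). Now go to the drainer.

Request:
drive_tool([
  {"gripper":0,"offset":[0.494,0.053,-0.013],"angular":[0,0,0.24]},
  {"gripper":0,"offset":[0.494,0.053,-0.013],"angular":[0,0,0.24]},
  {"gripper":0,"offset":[0.494,0.053,-0.013],"angular":[0,0,0.24]},
  {"gripper":0,"offset":[0.494,0.053,-0.013],"angular":[0,0,0.24]},
  {"gripper":0,"offset":[0.494,0.053,-0.013],"angular":[0,0,0.24]},
])

```text
t: 15.0
eef_pos: [0.4429, 0.0017, 0.3111]
tool_rot: [-0.0, 0.729, 0.685, -0.001]
contact_force: [1.5, 0.0, 0.1]
gripper_width: 0.999
grasp_force: 0.0
```

```bash
python3 - <<'E'
from h import *
import pickle
m=pickle.load(open('w7.pkl','rb')); o=np.load('fence.npy');w=o[2];ex=np.array([np.cos(w),np.sin(w)]);ey=np.array([-ex[1],ex[0]])
for n,u,v,z in(('seam',355,180,.034),('seam',354,220,.034),('a far in',422,180,.034),('fence',432,180,.030)): 
    p=onz(m,u,v,z)[:2]-o[:2]; print(n,(p@ex).round(4),(p@ey).round(4))
st(); go([.44,.25,.32],-3.3)
E
```

```text
seam -0.0688 0.053
seam -0.0686 0.0134
a far in -0.004 0.0533
fence 0.007 0.0529
t 15.0 p [0.4429 0.0017 0.3111] yaw -3.57 rz [-0.001 -0.001 -1.   ] F [1.5  0.04 0.13] w 0.999 gf 0.0 q7 -0.32
off [0.2476, -0.0184, -0.0091] ang [-0.002, 0.001, -0.006] | 0.248 0.006
```

Request:
drive_tool([
  {"gripper":0,"offset":[0.247,-0.018,-0.009],"angular":[0,0,0]},
  {"gripper":0,"offset":[0.247,-0.018,-0.009],"angular":[0,0,0]},
  {"gripper":0,"offset":[0.247,-0.018,-0.009],"angular":[0,0,0]},
  {"gripper":0,"offset":[0.247,-0.018,-0.009],"angular":[0,0,0]},
  {"gripper":0,"offset":[0.247,-0.018,-0.009],"angular":[0,0,0]},
])

```text
t: 15.5
eef_pos: [0.4408, 0.2492, 0.32]
tool_rot: [0.0, 0.729, 0.685, -0.001]
contact_force: [0.5, -0.2, -0.2]
gripper_width: 0.999
grasp_force: 0.0
```

Request:
drive_tool([
  {"gripper":0,"offset":[0,0,0],"angular":[0,0,0]},
  {"gripper":0,"offset":[0,0,0],"angular":[0,0,0]},
])

```text
t: 15.7
eef_pos: [0.4406, 0.2487, 0.3199]
tool_rot: [-0.0, 0.727, 0.686, -0.001]
contact_force: [-0.5, -0.8, 0.4]
gripper_width: 1.0
grasp_force: 0.0
```

```bash
python3 - <<'E'
from h import *
import pickle
st(); m=optics.camera_model('wrist'); im=optics.read_camera('wrist'); cv2.imwrite('pics/w8.png',im); pickle.dump(m,open('w8.pkl','wb'))
k=im.astype(int); h=((k[...,0]-k[...,2]>50)).astype(np.uint8); n,l,s,c=cv2.connectedComponentsWithStats(h)
print([(s[i].tolist(),c[i].round(1).tolist()) for i in range(1,n) if s[i,4]>30])
g=cv2.GaussianBlur(im,(3,3),0).astype(int)
for v in(60,100,140,180,220,260): 
    r=g[v,:,0]; print('row',v,' '.join(f'{u}:{r[u]}' for u in range(150,520,10))); d=np.diff(r); print([(u,int(d[u])) for u in range(150,520) if abs(d[u])>14 and abs(d[u])>=max(abs(d[u-1]),abs(d[u+1]))])
for u in(280,320,340): 
    d=np.diff(g[:,u,0]); print('col',u,[(v,int(d[v])) for v in range(5,330) if abs(d[v])>14 and abs(d[v])>=max(abs(d[v-1]),abs(d[v+1]))])
E
```

```text
t 15.7 p [0.4406 0.2487 0.3199] yaw -3.33 rz [-0.002 -0.001 -1.   ] F [-0.49 -0.81  0.44] w 1.0 gf 0.0 q7 -0.93
[([349, 66, 14, 15, 159], [355.6, 73.0])]
row 60 150:61 160:61 170:59 180:59 190:53 200:58 210:60 220:61 230:64 240:61 250:56 260:58 270:59 280:61 290:61 300:139 310:141 320:108 330:107 340:110 350:109 360:107 370:104 380:108 390:107 400:90 410:66 420:106 430:49 440:54 450:57 460:54 470:55 480:52 490:50 500:53 510:57
[(292, 24), (417, 17), (426, -25), (427, -25)]
row 100 150:62 160:64 170:64 180:59 190:59 200:58 210:60 220:63 230:62 240:64 250:60 260:58 270:58 280:60 290:63 300:137 310:136 320:108 330:104 340:107 350:105 360:108 370:105 380:107 390:111 400:68 410:87 420:125 430:82 440:54 450:57 460:55 470:54 480:51 490:49 500:60 510:60
[(292, 22), (410, 19), (423, -27)]
row 140 150:79 160:81 170:82 180:83 190:83 200:84 210:85 220:85 230:62 240:63 250:63 260:59 270:59 280:61 290:63 300:132 310:130 320:110 330:104 340:105 350:106 360:108 370:106 380:107 390:112 400:66 410:124 420:83 430:68 440:55 450:55 460:54 470:53 480:56 490:57 500:60 510:58
[(292, 20), (407, 17), (419, -2
[... 295 characters left out ...]
(291, 17), (292, 17), (403, 15), (404, 15), (416, -25)]
row 220 150:58 160:61 170:64 180:66 190:65 200:62 210:62 220:64 230:60 240:64 250:64 260:63 270:57 280:61 290:63 300:123 310:124 320:108 330:106 340:107 350:111 360:107 370:108 380:109 390:73 400:82 410:121 420:85 430:48 440:53 450:56 460:60 470:58 480:62 490:61 500:61 510:57
[(291, 17), (400, 16), (412, -24)]
row 260 150:56 160:60 170:61 180:63 190:65 200:67 210:61 220:62 230:61 240:61 250:64 260:61 270:60 280:59 290:60 300:57 310:61 320:61 330:58 340:68 350:62 360:62 370:82 380:106 390:72 400:77 410:52 420:60 430:53 440:59 450:55 460:61 470:58 480:59 490:57 500:60 510:57
[]
col 280 []
col 320 [(46, 21), (50, -26), (53, 20)]
col 340 []
```

View pics/w8.png

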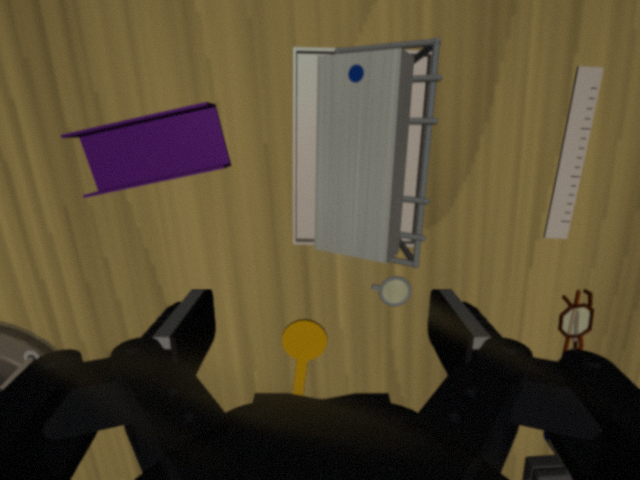

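The wrist view shows tray_b's back with corners at about (317,54), (403,48), (390,262) and (315,248). Its blue dot is at (355.6,73), and the purple look-alike is apart at (155,150).

```bash
python3 - <<'E'
from h import *
import pickle
m=pickle.load(open('w8.pkl','rb')); im=cv2.imread('pics/w8.png'); B=cv2.GaussianBlur(im,(3,3),0)[...,0].astype(float)
T=optics.camera_model('top'); t=optics.read_camera('top').astype(int)
h=(t[...,0]-t[...,2]>30).astype(np.uint8); h[:,:95]=0;h[:,125:]=0;h[:245]=0;h[:,125:]=0;h[285:]=0; M=cv2.moments(h,True); ud=(M['m10']/M['m00'],M['m01']/M['m00'])
D,e=tri((m,355.6,73.0),(T,*ud)); print('dot',ud,D.round(4),e)
S=optics.camera_model('scene');s=optics.read_camera('scene').astype(int);h=(s[...,0]-s[...,2]>30).astype(np.uint8);h[:,:380]=0;h[:,450:]=0;h[:160]=0;h[200:]=0;M=cv2.moments(h,True)
if M['m00']:print('dot2',tri((m,355.6,73.0),(S,M['m10']/M['m00'],M['m01']/M['m00'])),tri((T,*ud),(S,M['m10']/M['m00'],M['m01']/M['m00'])))
def mxg(line,lo,hi,sg):
    d=sg*np.diff(line)[lo:hi]; i=np.argmax(d); w=np.clip(d[max(0,i-2):i+3],0,None); return lo+max(0,i-2)+(w*np.arange(len(w))).sum()/w.sum()+.5
vs=range(90,240,10)
lo=[(mxg(B[v-1:v+2].mean(0),308,324,-1),v) for v in vs]; up=[(mxg(B[v-1:v+2].mean(0),385,408,-1),v) for v in vs]
us=range(325,385,10)
nr=[(u,mxg(B[:,u-1:u+2].mean(1),238,270,-1)) for u in us]; fr=[(u,mxg(B[:,u-1:u+2].mean(1),44,62,1)) for u in us]
print([round(a,1) for a,_ in lo],[round(a,1) for a,_ in up],[round(b,1) for _,b in nr],[round(b,1) for _,b in fr])
def isect(yaw,pts):
    n=R.from_euler('ZY',[yaw,-30],degrees=True).as_matrix()[:,2]; out=[]
    for u,v in pts:
        o,d=ray(m,u,v); out.append(o+d*((D-o)@n)/(d@n))
    return np.array(out)
yaw=-3.
for _ in range(4):
    E=R.from_euler('ZY',[yaw,-30],degrees=True).as_matrix()
    L,U=isect(yaw,lo)-D,isect(yaw,up)-D
    sl=[np.polyfit(P@E[:,1],P@E[:,0],1)[0] for P in(L,U)]; yaw-=np.degrees(np.mean(sl))*1.0/np.cos(np.radians(30))
print('yaw',yaw,sl); N,F=isect(yaw,nr)-D,isect(yaw,fr)-D
x0,x1=np.median(L@E[:,0]),np.median(U@E[:,0]);y0,y1=np.median(N@E[:,1]),np.median(F@E[:,1]); print('x',x0,x1,x1-x0,'y',y0,y1,y1-y0)
back=D+E[:,0]*(x0+x1)/2+E[:,1]*(y0+y1)/2; c=back-.015*E[:,2]; print('back',back.round(4),'mid',c.round(4)); np.save('b.npy',np.r_[back,yaw])
tcp=back+E[:,2]*(.052); print('tcp grasp',tcp); go(tcp+.06*E[:,2],yaw,30)
E
```

```text
Traceback (most recent call last):
ZeroDivisionError: float division by zero
```

```bash
cat > b.py <<'E'
from h import *
import pickle
m=pickle.load(open('w8.pkl','rb')); im=cv2.imread('pics/w8.png'); B=cv2.GaussianBlur(im,(3,3),0)[...,0].astype(float)
T=optics.camera_model('top'); S=optics.camera_model('scene')
def dot(f,x0,x1,y0,y1):
    t=cv2.imread(f).astype(int); h=(t[...,0]-t[...,2]>30).astype(np.uint8); q=np.zeros_like(h); q[y0:y1,x0:x1]=h[y0:y1,x0:x1]; M=cv2.moments(q,True); print(M['m00']); return M['m10']/max(M['m00'],1),M['m01']/max(M['m00'],1)
a=dot('pics/top0.png',95,125,245,285); s=dot('pics/scene0.png',380,450,160,200)
D,e=tri((m,355.6,73.0),(T,*a)); print('dot',a,s,D.round(4),e); print(tri((m,355.6,73.0),(S,*s)),tri((T,*a),(S,*s)))
def mxg(line,lo,hi,sg):
    d=sg*np.diff(line)[lo:hi]; i=np.argmax(d); w=np.clip(d[max(0,i-2):i+3],0,None); return lo+max(0,i-2)+(w*np.arange(len(w))).sum()/w.sum()+.5
vs=range(90,240,10)
lo=[(mxg(B[v-1:v+2].mean(0),308,324,-1),v) for v in vs]; up=[(mxg(B[v-1:v+2].mean(0),385,408,-1),v) for v in vs]
us=range(325,385,10)
nr=[(u,mxg(B[:,u-1:u+2].mean(1),238,270,-1)) for u in us]; fr=[(u,mxg(B[:,u-1:u+2].mean(1),44,62,1)) for u in us]
print([round(float(a),1) for a,_ in lo],[round(float(a),1) for a,_ in up],[round(float(b),1) for _,b in nr],[round(float(b),1) for _,b in fr])
def isect(yaw,pts):
    n=R.from_euler('ZY',[yaw,-30],degrees=True).as_matrix()[:,2]; out=[]
    for u,v in pts:
        o,d=ray(m,u,v); out.append(o+d*((D-o)@n)/(d@n))
    return np.array(out)
yaw=-3.
for _ in range(5):
    E=R.from_euler('ZY',[yaw,-30],degrees=True).as_matrix()
    L,U=isect(yaw,lo)-D,isect(yaw,up)-D
    sl=[np.polyfit(P@E[:,1],P@E[:,0],1)[0] for P in(L,U)]; yaw-=np.degrees(np.mean(sl))
print('yaw',yaw,sl); N,F=isect(yaw,nr)-D,isect(yaw,fr)-D
x0,x1=np.median(L@E[:,0]),np.median(U@E[:,0]);y0,y1=np.median(N@E[:,1]),np.median(F@E[:,1]); print('x',x0,x1,x1-x0,'y',y0,y1,y1-y0)
back=D+E[:,0]*(x0+x1)/2+E[:,1]*(y0+y1)/2; c=back-.015*E[:,2]; print('back',back.round(4),'mid',c.round(4)); np.save('b.npy',np.r_[back,yaw])
tcp=back+E[:,2]*(.050); print('tcp grasp',tcp); go(tcp+.06*E[:,2],yaw,30)
E
python3 b.py
```

```text
29.0
0.0
dot (104.34482758620689, 263.7241379310345) (0.0, 0.0) [0.4698 0.355  0.1188] 0.00042750034114688926
(array([ 0.40863691, -0.0423131 ,  0.66229866]), np.float64(0.6326148732673793)) (array([ 0.4125135 , -0.14604134,  0.71138776]), np.float64(0.45737684150080704))
[316.3, 316.1, 316.1, 315.8, 315.5, 315.4, 315.1, 315.2, 315.1, 315.0, 314.3, 314.2, 314.3, 314.1, 314.0] [398.2, 397.4, 396.6, 396.1, 395.4, 394.7, 393.8, 392.9, 392.4, 391.5, 390.8, 390.4, 389.5, 388.7, 388.2] [250.6, 252.7, 254.7, 256.6, 258.7, 261.1] [46.9, 54.0, 53.2, 52.3, 51.4, 50.5]
yaw -4.5570968851819025 [np.float64(0.00013465322266269282), np.float64(-0.00012805394603398074)]
x -0.03201575000555325 0.031498305592305924 0.06351405559785916 y -0.13447853024064518 0.013426386301398377 0.14790491654204357
back [0.4647 0.2947 0.1186] mid [0.4722 0.2941 0.1056]
tcp grasp [0.4398041  0.29667102 0.1619297 ]
off [0.0506, -0.0346, 0.1061] ang [-0.668, -0.003, 0.022] | 0.123 0.669
```

Request:
drive_tool([
  {"gripper":0,"offset":[0.051,-0.035,0.05],"angular":[-0.668,0,0.022]},
  {"gripper":0,"offset":[0.051,-0.035,0.05],"angular":[-0.668,0,0.022]},
  {"gripper":0,"offset":[0.051,-0.035,0.05],"angular":[-0.668,0,0.022]},
  {"gripper":0,"offset":[0.051,-0.035,0.106],"angular":[-0.668,0,0.022]},
  {"gripper":0,"offset":[0.051,-0.035,0.106],"angular":[-0.668,0,0.022]},
])

```text
t: 16.3
eef_pos: [0.4095, 0.2996, 0.2144]
tool_rot: [0.19, 0.709, 0.655, 0.178]
contact_force: [0.2, 0.1, 0.2]
gripper_width: 1.0
grasp_force: 0.0
```

Request:
drive_tool([
  {"gripper":0,"offset":[0,0,0],"angular":[0,0,0]},
  {"gripper":0,"offset":[0,0,0],"angular":[0,0,0]},
])

```text
t: 16.5
eef_pos: [0.4101, 0.3003, 0.2153]
tool_rot: [0.189, 0.71, 0.655, 0.176]
contact_force: [-0.6, -0.5, 0.6]
gripper_width: 0.997
grasp_force: 0.0
```

```bash
python3 - <<'E'
from h import *
import pickle
b=np.load('b.npy'); E=R.from_euler('ZY',[b[3],-30],degrees=True).as_matrix()
st(); go(b[:3]+.05*E[:,2],b[3],30)
m=optics.camera_model('wrist'); im=optics.read_camera('wrist'); cv2.imwrite('pics/w9.png',im)
k=im.astype(int);h=(k[...,0]-k[...,2]>50).astype(np.uint8);n,l,s,c=cv2.connectedComponentsWithStats(h);print([(s[i,4],c[i]) for i in range(1,n) if s[i,4]>40])
D=b[:3]  # expected dot at: 
print('dot pred',proj(m,[.4698,.355,.1188]))
for y in(-.05,0,.05): print([proj(m,b[:3]+E[:,0]*x+E[:,1]*y).round(1).tolist() for x in(-.032,.032)])
B=cv2.GaussianBlur(im,(3,3),0)[...,0].astype(int)
for v in(120,180):
    d=np.diff(B[v]);print(v,[(u,int(d[u])) for u in range(180,480) if abs(d[u])>8 and abs(d[u])>=max(abs(d[u-1]),abs(d[u+1]))])
E
```

```text
t 16.5 p [0.4101 0.3003 0.2153] yaw -4.6 rz [ 0.498 -0.037 -0.866] F [-0.56 -0.47  0.65] w 0.997 gf 0.0 q7 -1.97
off [-0.0014, -0.0007, 0.0612] ang [-0.0, -0.003, -0.001] | 0.061 0.003
[(np.int32(385), array([319.27792208, 148.39480519])), (np.int32(58), array([506.4137931 , 469.22413793]))]
dot pred [322.03012952 150.86847072]
[[265.9, 347.8], [377.1, 347.8]]
[[261.9, 266.3], [381.0, 266.3]]
[[257.5, 172.5], [385.3, 172.4]]
120 [(384, -15), (394, 10), (395, 10), (457, 17), (473, -16)]
180 [(382, -19), (391, 10), (451, 18), (466, -14), (467, -14)]
```

Request:
drive_tool([
  {"gripper":0,"offset":[0,-0.002,0.03],"angular":[0,0,0]},
  {"gripper":0,"offset":[0,-0.002,0.05],"angular":[0,0,0]},
  {"gripper":0,"offset":[0,-0.002,0.061],"angular":[0,0,0]},
  {"gripper":0,"offset":[0,-0.002,0.061],"angular":[0,0,0]},
  {"gripper":0,"offset":[0,-0.002,0.061],"angular":[0,0,0]},
])

```text
t: 17.05
eef_pos: [0.4393, 0.2997, 0.1627]
tool_rot: [0.189, 0.71, 0.655, 0.178]
contact_force: [0.4, 0.3, -0.2]
gripper_width: 0.999
grasp_force: 0.0
```

Request:
drive_tool([
  {"gripper":50,"offset":[0,0,0],"angular":[0,0,0]},
  {"gripper":255,"offset":[0,0,0],"angular":[0,0,0]},
  {"gripper":255,"offset":[0,0,0],"angular":[0,0,0]},
  {"gripper":255,"offset":[0,0,0],"angular":[0,0,0]},
  {"gripper":255,"offset":[0,0,0],"angular":[0,0,0]},
], grip_force=30)

```text
t: 17.55
eef_pos: [0.4385, 0.3001, 0.1627]
tool_rot: [0.189, 0.709, 0.656, 0.179]
contact_force: [-3.0, -2.4, 7.2]
gripper_width: 0.741
grasp_force: 31.9
```

```bash
python3 - <<'E'
from h import *
b=np.load('b.npy'); E=R.from_euler('ZY',[b[3],-30],degrees=True).as_matrix()
st(); go(b[:3]+.05*E[:,2],b[3],30)
E
```

```text
t 17.55 p [0.4385 0.3001 0.1627] yaw -4.57 rz [ 0.502 -0.034 -0.864] F [-3.   -2.45  7.19] w 0.741 gf 31.9 q7 -2.11
off [-0.0034, 0.001, 0.0014] ang [0.004, -0.007, -0.0] | 0.004 0.008
```

Request:
drive_tool([
  {"gripper":255,"offset":[0,0,-0.02],"angular":[0,0,0]},
  {"gripper":255,"offset":[0,0,-0.05],"angular":[0,0,0]},
  {"gripper":255,"offset":[0,0,-0.09],"angular":[0,0,0]},
  {"gripper":255,"offset":[0,0,-0.09],"angular":[0,0,0]},
])

```text
t: 17.95
eef_pos: [0.392, 0.3054, 0.2434]
tool_rot: [0.188, 0.708, 0.656, 0.181]
contact_force: [0.4, 1.0, -0.1]
gripper_width: 0.736
grasp_force: 38.0
```

```bash
python3 - <<'E'
from h import *
st(); go([.44,.25,.28],-3)
E
```

```text
t 17.95 p [0.392  0.3054 0.2434] yaw -4.51 rz [ 0.504 -0.029 -0.863] F [ 0.41  1.05 -0.1 ] w 0.736 gf 38.0 q7 -1.91
off [-0.0514, 0.0636, -0.0058] ang [0.674, -0.005, -0.029] | 0.082 0.674
```

Request:
drive_tool([
  {"gripper":255,"offset":[-0.051,0.064,-0.006],"angular":[0.674,-0.005,-0.029]},
  {"gripper":255,"offset":[-0.051,0.064,-0.006],"angular":[0.674,-0.005,-0.029]},
  {"gripper":255,"offset":[-0.051,0.064,-0.006],"angular":[0.674,-0.005,-0.029]},
  {"gripper":255,"offset":[-0.051,0.064,-0.006],"angular":[0.674,-0.005,-0.029]},
  {"gripper":255,"offset":[-0.051,0.064,-0.006],"angular":[0.674,-0.005,-0.029]},
])

```text
t: 18.45
eef_pos: [0.4433, 0.2465, 0.2773]
tool_rot: [-0.002, 0.728, 0.686, -0.004]
contact_force: [0.7, 0.0, -2.0]
gripper_width: 0.738
grasp_force: 37.9
```

```bash
cat > s.py <<'E'
from h import *
import sys
o=np.load('fence.npy');w=o[2];ex=np.array([np.cos(w),np.sin(w)]);ey=np.array([-ex[1],ex[0]]);p=o[:2]-.064*ex+.0025*ey;print(p); st(); go([*p,float(sys.argv[1])],np.degrees(w))
E
python3 s.py .2
```

```text
[ 0.49738103 -0.26844769]
t 18.45 p [0.4433 0.2465 0.2773] yaw -3.38 rz [-0.008 -0.003 -1.   ] F [ 0.66  0.01 -2.  ] w 0.738 gf 37.9 q7 -0.95
off [-0.5106, 0.085, 0.0783] ang [-0.011, 0.003, -0.237] | 0.523 0.238
```

Request:
drive_tool([
  {"gripper":255,"offset":[-0.51,0.085,0.03],"angular":[-0.011,0.003,-0.237]},
  {"gripper":255,"offset":[-0.51,0.085,0.03],"angular":[-0.011,0.003,-0.237]},
  {"gripper":255,"offset":[-0.51,0.085,0.03],"angular":[-0.011,0.003,-0.237]},
  {"gripper":255,"offset":[-0.51,0.085,0.03],"angular":[-0.011,0.003,-0.237]},
  {"gripper":255,"offset":[-0.51,0.085,0.03],"angular":[-0.011,0.003,-0.237]},
])

```text
t: 18.95
eef_pos: [0.4678, 0.0019, 0.2627]
tool_rot: [0.002, 0.66, 0.751, -0.0]
contact_force: [1.1, 0.2, -1.0]
gripper_width: 0.74
grasp_force: 37.9
```

```bash
python3 s.py .2
```

```text
[ 0.49738103 -0.26844769]
t 18.95 p [0.4678 0.0019 0.2627] yaw 7.42 rz [ 0.003 -0.003 -1.   ] F [ 1.05  0.16 -1.03] w 0.74 gf 37.9 q7 -0.23
off [-0.2717, -0.0058, 0.0636] ang [0.003, 0.004, 0.003] | 0.279 0.006
```

Request:
drive_tool([
  {"gripper":255,"offset":[-0.271,-0.006,0.062],"angular":[0,0,0]},
  {"gripper":255,"offset":[-0.271,-0.006,0.062],"angular":[0,0,0]},
  {"gripper":255,"offset":[-0.271,-0.006,0.062],"angular":[0,0,0]},
  {"gripper":255,"offset":[-0.271,-0.006,0.062],"angular":[0,0,0]},
  {"gripper":255,"offset":[-0.271,-0.006,0.062],"angular":[0,0,0]},
])

```text
t: 19.45
eef_pos: [0.494, -0.2403, 0.207]
tool_rot: [0.002, 0.66, 0.751, -0.0]
contact_force: [0.8, 0.5, -0.9]
gripper_width: 0.736
grasp_force: 37.9
```

Request:
drive_tool([
  {"gripper":255,"offset":[-0.025,0,0.01],"angular":[0,0,0]},
  {"gripper":255,"offset":[-0.025,0,0.01],"angular":[0,0,0]},
  {"gripper":255,"offset":[-0.025,0,0.01],"angular":[0,0,0]},
])

```text
t: 19.75
eef_pos: [0.4973, -0.2628, 0.1972]
tool_rot: [0.001, 0.66, 0.751, 0.0]
contact_force: [-0.0, 0.1, -0.7]
gripper_width: 0.74
grasp_force: 37.9
```

```bash
python3 s.py .14
```

```text
[ 0.49738103 -0.26844769]
t 19.75 p [ 0.4973 -0.2628  0.1972] yaw 7.37 rz [ 0.002 -0.001 -1.   ] F [-0.02  0.05 -0.69] w 0.74 gf 37.9 q7 0.19
off [-0.0055, -0.0007, 0.0572] ang [0.002, 0.002, 0.002] | 0.057 0.003
```

Request:
drive_tool([
  {"gripper":255,"offset":[-0.0055,-0.0005,0.03],"angular":[0,0,0]},
  {"gripper":255,"offset":[-0.0055,-0.0005,0.05],"angular":[0,0,0]},
  {"gripper":255,"offset":[-0.0055,-0.0005,0.057],"angular":[0,0,0]},
  {"gripper":255,"offset":[-0.0055,-0.0005,0.057],"angular":[0,0,0]},
  {"gripper":255,"offset":[-0.0055,-0.0005,0.057],"angular":[0,0,0]},
])

```text
t: 20.25
eef_pos: [0.4991, -0.2676, 0.1422]
tool_rot: [0.003, 0.659, 0.752, 0.001]
contact_force: [0.0, -0.6, -0.9]
gripper_width: 0.741
grasp_force: 37.9
```

```bash
python3 s.py .095; python3 - <<'E'
from h import *
m=optics.camera_model('wrist'); im=optics.read_camera('wrist'); cv2.imwrite('pics/w10.png',im)
k=im.astype(int);h=(k[...,0]-k[...,2]>60).astype(np.uint8);n,l,s,c=cv2.connectedComponentsWithStats(h);print([(s[i].tolist(),c[i].round(1)) for i in range(1,n) if s[i,4]>60])
B=cv2.GaussianBlur(im,(3,3),0)[...,1].astype(int)
for v in(100,140,180,240):
    d=np.diff(B[v]);print(v,[(u,int(d[u])) for u in range(100,560) if abs(d[u])>10 and abs(d[u])>=max(abs(d[u-1]),abs(d[u+1]))])
E
```

```text
[ 0.49738103 -0.26844769]
t 20.25 p [ 0.4991 -0.2676  0.1422] yaw 7.52 rz [ 0.005 -0.002 -1.   ] F [ 0.03 -0.64 -0.87] w 0.741 gf 37.9 q7 0.15
off [-0.0005, -0.002, 0.0472] ang [0.006, 0.004, 0.005] | 0.047 0.008
[([107, 100, 397, 244, 20091], array([194.9, 188.4])), ([458, 110, 35, 54, 539], array([483.2, 133. ])), ([304, 145, 34, 35, 923], array([320.8, 162. ])), ([461, 176, 24, 143, 1132], array([472.1, 244.6]))]
100 [(104, -16), (495, 11)]
140 [(110, -22), (187, 31), (193, -33), (209, 34), (430, -33), (446, 33), (478, -29), (490, 18)]
180 [(116, -21), (190, 32), (197, -32), (212, 33), (427, -33), (443, 31), (453, -40), (486, 18)]
240 [(124, -26), (196, 34), (202, -34), (217, 35), (422, -32), (437, 32), (467, -30), (478, 21)]
```

Request:
drive_tool([
  {"gripper":255,"offset":[0,-0.001,0.015],"angular":[0,0,0]},
  {"gripper":255,"offset":[0,-0.001,0.03],"angular":[0,0,0]},
  {"gripper":255,"offset":[0,-0.001,0.04],"angular":[0,0,0]},
  {"gripper":255,"offset":[0,-0.001,0.046],"angular":[0,0,0]},
  {"gripper":255,"offset":[0,-0.001,0.046],"angular":[0,0,0]},
])

```text
t: 20.8
eef_pos: [0.4968, -0.2683, 0.0938]
tool_rot: [0.001, 0.66, 0.752, 0.0]
contact_force: [1.0, 0.1, -1.4]
gripper_width: 0.741
grasp_force: 37.9
```

Request:
drive_tool([
  {"gripper":255,"offset":[0,0,0.002],"angular":[0,0,0]},
  {"gripper":255,"offset":[0,0,0.004],"angular":[0,0,0]},
  {"gripper":255,"offset":[0,0,0.005],"angular":[0,0,0]},
  {"gripper":255,"offset":[0,0,0.005],"angular":[0,0,0]},
])

```text
t: 21.2
eef_pos: [0.498, -0.2688, 0.0916]
tool_rot: [0.003, 0.66, 0.751, 0.0]
contact_force: [-3.1, 2.0, 10.6]
gripper_width: 0.735
grasp_force: 39.1
```

```bash
python3 - <<'E'
from h import *
p,r,o=cur(); st(); m=optics.camera_model('wrist')
im=optics.read_camera('wrist');B=cv2.GaussianBlur(im,(3,3),0)[...,1].astype(int)
for v in(100,140,180,240):
    d=np.diff(B[v]);print(v,[(u,int(d[u])) for u in range(100,560) if abs(d[u])>10 and abs(d[u])>=max(abs(d[u-1]),abs(d[u+1]))])
k=im.astype(int);h=(k[...,0]-k[...,2]>60).astype(np.uint8);n,l,s,c=cv2.connectedComponentsWithStats(h);print([(s[i].tolist(),c[i].round(1)) for i in range(1,n) if s[i,4]>60])
for d in(.044,.049,.054):
    E=[proj(m,p+r@np.array([x,y,d])) for x in(.02,.05,.072) for y in(-.032,.032)]; print(d,[e.round(1).tolist() for e in E])
E
```

```text
t 21.2 p [ 0.498  -0.2688  0.0916] yaw 7.43 rz [ 0.004 -0.003 -1.   ] F [-3.07  2.   10.62] w 0.735 gf 39.1 q7 0.1
100 [(554, 15)]
140 [(138, 35), (147, -33), (176, 33), (469, -36), (500, 34), (532, -28), (533, -28), (547, 17)]
180 [(143, 33), (152, -34), (180, 32), (465, -36), (495, 29), (508, -37), (516, 17), (527, -26), (541, 19)]
240 [(151, 31), (160, -31), (187, 35), (458, -34), (459, -34), (487, 30), (517, -31), (531, 22)]
[([41, 86, 532, 259, 29545], array([171., 176.])), ([520, 100, 32, 75, 879], array([540. , 131.8])), ([304, 145, 34, 35, 928], array([320.7, 162.3])), ([504, 186, 35, 154, 1485], array([521.1, 261.7])), ([156, 409, 19, 15, 134], array([166.6, 415.2]))]
0.044 [[229.5, 278.1], [417.4, 278.2], [223.2, 190.5], [424.2, 190.6], [218.1, 118.3], [429.5, 118.4]]
0.049 [[233.0, 272.6], [413.8, 272.7], [227.1, 188.2], [420.0, 188.3], [222.5, 118.9], [425.0, 119.0]]
0.054 [[236.2, 267.5], [410.4, 267.6], [230.8, 186.0], [416.2, 186.1], [226.5, 119.5], [420.8, 119.6]]
```

```bash
python3 - <<'E'
from h import *
p,r,o=cur(); m=optics.camera_model('wrist')
a=cv2.imread('pics/w10.png');b=optics.read_camera('wrist')
for im in(a,b):
    for v in(120,160,190,240):
        g=im[v-2:v+3].mean(0).mean(1); g=np.convolve(g,np.ones(3)/3,'same'); d=g[3:]-g[:-3]; print(v,[(u+1,round(float(d[u]),1)) for u in range(192,460) if abs(d[u])>5 and abs(d[u])>=max(abs(d[u-1]),abs(d[u+1]))])
E
```

```text
120 [(224, 40.6), (320, 20.8), (326, -19.5), (417, -5.8), (431, -42.8), (448, 63.8)]
160 [(195, -79.2), (211, 84.2), (226, -8.1), (236, 6.3), (303, -60.2), (337, 54.7), (399, 6.6), (406, -7.7), (429, -79.1), (444, 73.6), (455, -95.0)]
190 [(198, -74.8), (213, 77.8), (228, -5.8), (237, 5.8), (259, -5.6), (397, 5.9), (404, -7.1), (426, -79.1), (442, 74.5)]
240 [(196, 72.0), (202, -77.6), (217, 80.1), (231, -8.9), (241, 5.7), (263, -6.6), (309, -6.2), (331, 5.8), (335, -5.3), (395, 6.0), (401, -5.4), (422, -76.3), (437, 72.7), (454, 8.1), (458, -6.2)]
120 [(223, 27.2), (268, 5.4), (323, 27.4)]
160 [(226, -7.4), (303, -61.2), (337, 57.2), (399, 7.0), (406, -6.8)]
190 [(228, -5.9), (237, 5.1), (308, -5.1), (398, 6.8), (405, -7.0), (459, 5.8)]
240 [(206, -5.7), (231, -5.9), (239, 7.0), (263, -6.6), (330, 5.1), (360, 5.3), (395, 5.3), (401, -6.2), (458, -77.5)]
```

Contact is at the height expected for home: the edges in hand show the back about 54 mm ahead of the TCP, so home is TCP z≈0.091. Relax the press and release.

Request:
drive_tool([
  {"gripper":255,"offset":[0,0,-0.001],"angular":[0,0,0]},
  {"gripper":255,"offset":[0,0,-0.001],"angular":[0,0,0]},
])

```text
t: 21.5
eef_pos: [0.4978, -0.2688, 0.0917]
tool_rot: [0.003, 0.66, 0.751, 0.0]
contact_force: [-0.8, -0.9, 1.7]
gripper_width: 0.736
grasp_force: 38.2
```

Request:
drive_tool([
  {"gripper":45,"offset":[0,0,0],"angular":[0,0,0]},
  {"gripper":40,"offset":[0,0,0],"angular":[0,0,0]},
  {"gripper":40,"offset":[0,0,0],"angular":[0,0,0]},
  {"gripper":40,"offset":[0,0,0],"angular":[0,0,0]},
  {"gripper":40,"offset":[0,0,0],"angular":[0,0,0]},
])

```text
t: 22.0
eef_pos: [0.4975, -0.2686, 0.0911]
tool_rot: [0.002, 0.66, 0.751, 0.0]
contact_force: [-0.7, -0.2, 0.7]
gripper_width: 0.838
grasp_force: 0.0
```

Request:
drive_tool([
  {"gripper":40,"offset":[0,0,-0.01],"angular":[0,0,0]},
  {"gripper":40,"offset":[0,0,-0.03],"angular":[0,0,0]},
  {"gripper":40,"offset":[0,0,-0.08],"angular":[0,0,0]},
  {"gripper":40,"offset":[0,0,-0.13],"angular":[0,0,0]},
  {"gripper":40,"offset":[0,0,-0.13],"angular":[0,0,0]},
])

```text
t: 22.5
eef_pos: [0.5007, -0.269, 0.2287]
tool_rot: [0.008, 0.66, 0.752, 0.002]
contact_force: [0.3, 0.1, 0.3]
gripper_width: 0.843
grasp_force: 0.0
```

Request:
drive_tool([
  {"gripper":40,"offset":[0,0,0],"angular":[0,0,0]},
  {"gripper":40,"offset":[0,0,0],"angular":[0,0,0]},
])

```text
t: 22.7
eef_pos: [0.4962, -0.2683, 0.2207]
tool_rot: [0.001, 0.66, 0.751, -0.0]
contact_force: [-0.8, -0.5, 0.2]
gripper_width: 0.843
grasp_force: 0.0
```

```bash
cat > v.py <<'E'
from h import *
import pickle,sys
st(); m=optics.camera_model('wrist'); im=optics.read_camera('wrist'); cv2.imwrite(f'pics/{sys.argv[1]}.png',im); pickle.dump(m,open(sys.argv[1]+'.pkl','wb'))
k=im.astype(int);h=((k[...,0]-k[...,2]>50)).astype(np.uint8);n,l,s,c=cv2.connectedComponentsWithStats(h)
print([(s[i].tolist(),c[i].round(1).tolist()) for i in range(1,n) if s[i,4]>60])
h=((k[...,1]-k[...,2]>40)&(k[...,1]-k[...,0]>30)).astype(np.uint8);n,l,s,c=cv2.connectedComponentsWithStats(h);print('g',[(s[i,4],c[i].round(1).tolist()) for i in range(1,n) if s[i,4]>30])
h=((k[...,2]-k[...,1]>90)&(k[...,2]-k[...,0]>60)).astype(np.uint8);n,l,s,c=cv2.connectedComponentsWithStats(h);print('r',[(s[i,4],c[i].round(1).tolist()) for i in range(1,n) if s[i,4]>30])
for v in(130,160,180,200,220):
    g=im[v-1:v+2].mean(0).mean(1); d=g[2:]-g[:-2]; print(v,[(u+1,round(float(d[u]))) for u in range(190,480) if abs(d[u])>9 and abs(d[u])>=max(abs(d[u-1]),abs(d[u+1]))])
E
python3 v.py w11
```

```text
t 22.7 p [ 0.4962 -0.2683  0.2207] yaw 7.43 rz [ 0.002 -0.002 -1.   ] F [-0.78 -0.46  0.24] w 0.843 gf 0.0 q7 0.22
[([170, 109, 285, 203, 13362], [238.9, 178.8]), ([315, 140, 17, 17, 228], [322.9, 148.1]), ([429, 164, 16, 110, 691], [436.8, 217.1]), ([366, 305, 30, 8, 203], [379.9, 308.1]), ([254, 309, 27, 3, 79], [267.3, 310.0])]
g []
r []
130 [(195, -32), (231, 64), (236, -71), (244, 68), (405, -64), (413, 65), (440, -58), (449, 28)]
160 [(233, 64), (238, -66), (245, 64), (403, -67), (411, 60), (419, -74), (426, 46), (433, -51), (437, 13), (446, 29)]
180 [(235, 56), (239, -63), (247, 63), (402, -61), (410, 59), (436, -51), (445, 28)]
200 [(236, 56), (241, -57), (248, 62), (401, -61), (409, 60), (434, -54), (443, 32)]
220 [(237, 60), (242, -65), (249, 66), (400, -64), (407, 58), (432, -54), (441, 29)]
```

Request:
drive_tool([
  {"gripper":40,"offset":[0.1,0,-0.05],"angular":[0,0,0]},
  {"gripper":40,"offset":[0.2,0,-0.05],"angular":[0,0,0]},
  {"gripper":40,"offset":[0.24,0,-0.05],"angular":[0,0,0]},
  {"gripper":40,"offset":[0.24,0,-0.05],"angular":[0,0,0]},
  {"gripper":40,"offset":[0.24,0,-0.05],"angular":[0,0,0]},
])

```text
t: 23.25
eef_pos: [0.4645, -0.0282, 0.2697]
tool_rot: [0.001, 0.66, 0.752, -0.0]
contact_force: [0.9, 0.2, 0.3]
gripper_width: 0.845
grasp_force: 0.0
```

```bash
python3 - <<'E'
from h import *
import pickle
st(); m=pickle.load(open('w11.pkl','rb')); o=np.load('fence.npy');w=o[2];ex=np.array([np.cos(w),np.sin(w)]);ey=np.array([-ex[1],ex[0]])
for v,a,b,c,d in((130,231,236,405.,413),(180,235,239,402,410),(220,237,242,400,407)):
    print([((onz(m,u,v,z)[:2]-o[:2])@ex).round(4) for u,z in((a,.034),(b,.034),(d,.034))])
T=optics.camera_model('top'); t=optics.read_camera('top'); cv2.imwrite('pics/top2.png',t); t=t.astype(int)
h=((t[...,0]-t[...,2]>30)).astype(np.uint8); n,l,s,c=cv2.connectedComponentsWithStats(h)
for i in range(1,n):
    if s[i,4]>8 and 380<c[i][0]<490 and 190<c[i][1]<320:
        print(s[i],c[i])
        if s[i,4]<60: P,e=tri((m,322.9,148.1),(T,*c[i])); print(P.round(4),e.round(4),'rel',((P[:2]-o[:2])@ex).round(4),((P[:2]-o[:2])@ey).round(4),'z',P[2]-.004)
E
```

```text
t 23.25 p [ 0.4645 -0.0282  0.2697] yaw 7.46 rz [ 0.001 -0.002 -1.   ] F [0.9  0.16 0.26] w 0.845 gf 0.0 q7 -0.15
[np.float64(-0.1278), np.float64(-0.1244), np.float64(-0.0028)]
[np.float64(-0.1271), np.float64(-0.1243), np.float64(-0.0025)]
[np.float64(-0.1274), np.float64(-0.1238), np.float64(-0.0028)]
[447 197  21  12  83] [459.36144578 201.26506024]
[384 200  62  14 183] [414.81420765 206.10382514]
[462 211   9  15  92] [465.7826087  218.40217391]
[404 249   6   6  26] [406.42307692 251.07692308]
[ 0.4895 -0.2114  0.0371] 0.0002 rel -0.0646 0.06 z 0.03313443580220099
[ 405  256   80   53 1968] [447.9796748  289.25863821]
```

Measured: the lower trays span −0.1275 to 0 before the fence, which is tight. Tray_b's back is 33.1 mm above the floor (home), at x −0.0646 and y≈0. The arm is clear.

```bash
python3 -c "
from station import bot
print(bot.hand_in())"
```

```text
the job is handed in; nothing more can be done
None
```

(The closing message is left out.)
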